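Prop the sample case open

ROBOT

A 6-joint arm with a two-finger parallel gripper is mounted at the origin on a cart in front of the work surface, level with it; the furniture and walls round the work are solid. World frame = base frame: x ahead of the robot, y to its left, z up, the work surface at z = 0. Lengths are in mm, angles in rad, forces in N, time in s.
With the tool pointing down it reaches from about 275 to 1000 mm from the base axis. Payload 8.4 kg.
Tool frame: the origin (TCP) lies midway between the tips of the shut fingers; the grasp point (between the pads) lies 19 mm behind it; z points along the fingers, x is the direction in which the jaws open and shut, and the axes are right-handed (so a half turn about z gives the same grasp; the last joint's range is limited). The gripper opens to 85 mm and grips with 20 to 120 N. Pads are 22 mm wide; open, the fingers measure 114 mm over their backs; the gripper's body (76 mm by 85 mm) begins 54 mm behind the grasp point. The pads swing forward as they close: fully open they stand 13 mm farther back than shut.
Start: joints at [1.217, 0.353, 1.633, -0, 1.155, -0.002], TCP at [215.366, 586.724, 231.281] pointing down, gripper open.
Joint ranges: [-2.63, 2.63], [-0.92, 2.1], [0.06, 2.66], [-1.3, 4.44], [0, 2.69], [-3.02, 3.02]. Speed limits (rad/s): [2.22, 2.22, 2.79, 3.14, 3.14, 3.14].

INTERFACE

Orientations are given as [roll, pitch, yaw] about the fixed x, y, z axes, in that order (R = Rz(yaw) Ry(pitch) Rx(roll)).
In Python, from rig import sense, grab_frame, camera_model, job gives the robot as it stands.
- The arm moves only by the tool arm_command, never from a script. Its argument "plan" is a list of rows, each an object with "translation": the shift along the tool's x, y, z in cm, a list of three; "twist": the turn about the tool's z in rad; "gripper": the opening, from 0 (shut) to 1 (fully open). A call has exactly 5 rows; each row is the pose to reach, as a shift and turn from the pose measured when the call began, along the tool's axes at that moment; what a row does not reach only later rows make up. A row lasts 1/12 s, in which the tool goes at most 41.7 mm and 7.16 degrees, less where a joint would pass 70% of its speed; a pose out of reach is approached as far as the arm can. A call with a gripper value outside its range is refused whole. The fingers move at their own pace and stop on an object; "squeeze" is the grip in N (left out, the last holds). Time passes only in rows, so rows that repeat a pose let the fingers close, or fill a call up. It gives the time, the measured TCP pose, the force and the opening at its end, in the units of the state.
- sense(): the state, without advancing time (a new reading comes with each control period).
- grab_frame(name): name is "scene" or "top"; returns the picture (384x512x3 uint8, blue, green, red); there is no depth.
- camera_model(name): a dict with "fx", "fy", "cx", "cy" (pixels), "pose" (4x4, takes a point from camera to world coordinates). Camera axes: x right, y down, z forward; pixel columns grow to the right and rows downward; lengths in mm; the calibration is good to about 2 mm. A picture is of the moment at which its call begins. camera_model takes no time and is no camera call.
- job.sign_off(): hands the job in, once; it reports no verdict.
The state is a dict: "clock": time; "qpos": joint angles; "qvel": joint speeds; "joint_efforts": joint torques, N m; "eef_pos": TCP position; "tcp_rot": TCP orientation; "contact_force": force on the tool from outside, world axes, zero at the start; "wrist_torque": the same for the moment, N m; "opening": opening from 0.0 (shut) to 1.0 (fully open).
Only numpy, scipy, OpenCV 4.12 (cv2) and the standard library are available. Lean on these libraries where they do the work, as an engineer would, in place of code of your own. Each camera call takes 0.05 s, during which the arm holds its last target.

TASK

Open the blue-lidded sample case by the steel bar on its front until the lid is almost fully up; its damped hinge then lets it sink slowly shut. Before it has sunk, swing the red-handled prop rod on the case's right side up out of its spring clip and catch the lid on it, with the rod's tip in the slot between the two yellow ribs under the lid's ear, so that the rod alone holds the lid up. Do not disturb the things in the case or around it.

Things in the scene. Friction and masses are not known exactly. Their poses are not given: they have to be found in the camera images.
- case: Fixed open-topped grey case, 200 (x) x 220 (y) x 84 mm high with 6 mm walls. Origin: centre of its underside, on the bench. Its x axis points from its front (the bar's side) to its hinge, y to its left (the rod is on the right, -y), z up; it may stand turned. All the case's fittings turn with it.
- lid (a joint): Angle of the blue lid (206 x 224 x 7 mm, about 0.45 kg), rad: 0 closed, 1.15 fully open (stop). Damped hinge: let go, the lid sinks by itself, slowly at the top (about 0.02 rad/s), faster lower down (about 0.04 at 0.8 rad), taking some 10 to 25 s from fully open to the prop. Raising it at 0.25 rad/s takes about 10 N at the bar. Seated on the rod it rests at about 0.80 rad.
- hinge (a point): Middle of the lid's hinge line, which is parallel to case y at case x = 100 mm, z = 86 mm, in the plane of the lid's underside; axes turn with the lid.
- bar (a point): Middle of the round steel bar handle (12 mm thick, free length 98 mm between two posts, along case y) that stands out in front of the lid: 250 mm from the hinge line, 40 mm clear of the lid's edge. With the lid closed it is 90 mm above the bench. Axes as the lid's.
- rod (a joint): Angle of the prop rod about its pivot, rad: 0 in its clip, level and pointing to the hinge side (case +x); grows as the tip swings up and over towards the case's front, stop at 1.75. About 1.06 when seated. Let go without the lid's load on it, it falls back. The spring clip gives way to a few newtons of upward pull, and the grip can slip some mm in the fingers then: check the angle.
- pivot (a point): The rod's pivot on the right wall: case x = -85, y = -126, z = 50 mm; the axis is parallel to case y. The 8 mm rod swings in the upright plane case y = -126 mm.
- grip (a point): Middle of the red cylindrical grip of the rod (16 mm thick, 44 mm long, parallel to case y), 115 mm along the rod from the pivot and 69 mm outward (case -y) from the rod's plane. It sticks out level and is free from above; in the clip it is 50 mm above the bench.
- pin (a point): Centre of the rod's tip, a cross pin 10 mm thick, 159.5 mm from the pivot.
- slot (a point): Where the pin's centre comes to rest: 150 mm from the hinge line, 5 mm below the lid's underside, in the rod's plane, under the dark ear on the lid's right. Axes as the lid's: x towards the hinge, z out of its top. The slot is open below, 20 mm wide, between a 12 mm deep rib on the bar's side (the lid's weight drives the pin against it) and a 7 mm rib on the hinge's side.
- tape_roll: Cream roll of tape, 62 x 64 x 24 mm, lying in the case; to be left alone.
- brass_weight: Brass weight, 30 mm thick, 32 mm high, standing in the case; to be left alone.
- solvent_bottle: White bottle, 71 mm thick, 148 mm high, to the left behind the case; to be left alone.
- marker_pen: Blue and white pen, 135 mm, lying to the left; to be left alone.
- screwdriver: Red-handled screwdriver, 160 mm, lying to the right, near the front edge; to be left alone.
- hex_key: Black hex key, 72 mm, lying near the front edge; to be left alone.

How it is judged (in metres and radians):
On the way, in this order (a step that is already met when the one before it is completed fails the run):
1. the lid is raised well past the propped angle (over 0.9 rad) (value of joint lid above 0.9 rad), for 0.2 s.
2. the rod is swung up while the lid is still up (value of joint rod above 0.8 rad and value of joint lid above 0.7 rad), for 0.2 s.
At the end, for the whole second after the job is handed in: The lid rests still (under 0.006 rad/s) at 0.70 to 0.87 rad, carried by the rod, whose pin lies in the slot between the ribs (4 mm towards the bar to 12 mm towards the hinge from the slot point) and against the lid's underside (within 4 mm) (value of joint lid between 0.7 and 0.87 rad and velocity of joint lid between -0.006 and 0.006 rad/s and x of pin in the frame of slot between -0.004 and 0.012 m and z of pin in the frame of slot between -0.004 and 0.004 m); the robot touches nothing.
It fails at once if a thing in the case is pushed (over 25 mm) (distance of any of tape_roll, brass_weight from where it was at the start of the episode above 0.025 m).
It fails at once if a thing around the case is pushed (over 25 mm) (distance of any of solvent_bottle, marker_pen, screwdriver, hex_key from where it was at the start of the episode above 0.025 m).
It also fails if it takes over 67 s, if anything falls off the work surface, if the arm or the gripper's body presses on something with over 40 N, if the wrist force passes 120 N, or if a joint passes its speed limit or range.

## Working session

There is one attempt and no reset: what is moved stays moved. The work goes in short steps, Python scripts to look and compute and a tool call to move; the robot and the scene stay as the last step left them, time stands still between calls to the robot, and variables do not carry over. Pictures are saved under pics/ and viewed, and the job is handed in when it is done.

Besides the shell and the picture viewer there is one more tool, called after "Emit:" in YAML: its name, and indented under it one key for each argument. arm_command: Moves the arm, as the interface text tells. Its arguments: {"type":"object","properties":{"plan":{"type":"array","items":{"type":"object","properties":{"translation":{"type":"array","items":{"type":"number"}},"twist":{"type":"number"},"gripper":{"type":"number"}}}},"squeeze":{"type":"number"}},"required":["plan"]}

```bash
ls; mkdir -p pics; python3 - <<'E'
from rig import *
import cv2,numpy as np
print(sense())
for n in("scene","top"):
    im=grab_frame(n); cv2.imwrite(f"pics/{n}0.png",im); m=camera_model(n); print(n,m['fx'],m['fy'],m['cx'],m['cy']);print(np.round(m['pose'],3))
E
```

```text
pics
{'clock': 0.0, 'qpos': array([ 1.21659894e+00,  3.53612271e-01,  1.63415450e+00, -2.56155460e-05,
        1.15519002e+00, -2.41155495e-03]), 'qvel': array([ 1.10570885e-03, -8.15366716e-05, -2.10917767e-04,  1.64694209e-04,
       -7.29053871e-04, -1.56616300e-04]), 'joint_efforts': array([ 6.13061839e-04, -6.05238247e+01, -3.42083824e+01, -8.59062402e-05,
        9.39871272e-03,  1.46935776e-06]), 'eef_pos': array([215.2061772 , 586.2663299 , 230.57536997]), 'tcp_rot': array([3.14157252e+00, 1.36419391e-03, 1.21902084e+00]), 'contact_force': array([-0.14645518,  0.17476556, -0.15708507]), 'wrist_torque': array([-0.07285029, -0.00616698, -0.03170102]), 'opening': 0.9985613720177378}
scene 461.65313344727946 461.65313344727946 247.46099964846894 191.1051978468309
[[ 8.19000e-01 -3.34000e-01  4.67000e-01 -3.35680e+01]
 [-5.74000e-01 -4.44000e-01  6.89000e-01 -6.88147e+02]
 [-2.30000e-02 -8.32000e-01 -5.55000e-01  7.86155e+02]
 [ 0.00000e+00  0.00000e+00  0.00000e+00  1.00000e+00]]
top 418.8386120128515 418.8386120128515 251.076138740389 197.0759168109571
[[-2.300000e-02 -9.820000e-01  1.850000e-01  3.317560e+02]
 [-1.000000e+00  2.500000e-02  4.000000e-03  1.844600e+02]
 [-9.000000e-03 -1.850000e-01 -9.830000e-01  1.115681e+03]
 [ 0.000000e+00  0.000000e+00  0.000000e+00  1.000000e+00]]
```

View pics/scene0.png

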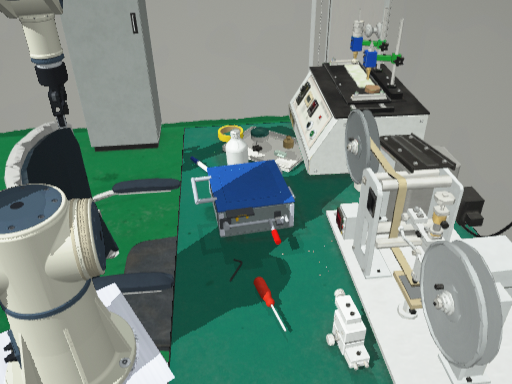

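View pics/top0.png

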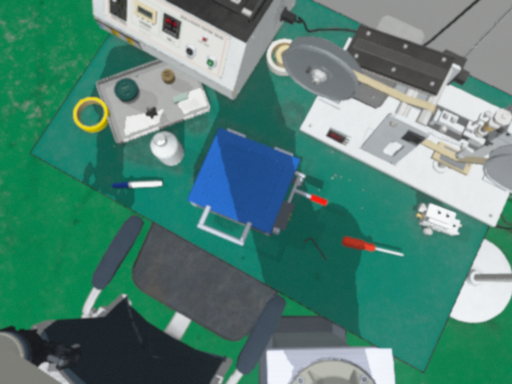

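```bash
cat > h.py <<'E'
import numpy as np,cv2
from rig import *
def ray(n,u,v):
    m=camera_model(n);P=np.array(m['pose']);d=P[:3,:3]@np.array([(u-m['cx'])/m['fx'],(v-m['cy'])/m['fy'],1]);return P[:3,3],d
def onz(n,u,v,z):
    o,d=ray(n,u,v);return o+d*(z-o[2])/d[2]
def proj(n,p):
    m=camera_model(n);P=np.array(m['pose']);c=P[:3,:3].T@(np.asarray(p,float)-P[:3,3]);return np.array([m['fx']*c[0]/c[2]+m['cx'],m['fy']*c[1]/c[2]+m['cy']])
def crop(im,x0,y0,x1,y1,s,f):
    cv2.imwrite(f,cv2.resize(im[y0:y1,x0:x1],None,fx=s,fy=s,interpolation=cv2.INTER_CUBIC))
E
python3 - <<'E'
from h import *
t=cv2.imread('pics/top0.png');s=cv2.imread('pics/scene0.png')
crop(t,180,120,340,250,5,'pics/tc.png');crop(s,180,140,310,260,5,'pics/sc.png')
hsv=cv2.cvtColor(t,cv2.COLOR_BGR2HSV)
m=cv2.inRange(hsv,(100,120,40),(130,255,255));cs,_=cv2.findContours(m,0,2);c=max(cs,key=cv2.contourArea)
r=cv2.minAreaRect(c);b=cv2.boxPoints(r);print(r)
W=[onz('top',*p,93)for p in b];print(np.round(b,1),np.round(W,1))
q=cv2.approxPolyDP(c,8,True)[:,0];print(q,[np.round(onz('top',*p,93),1) for p in q])
m=cv2.inRange(hsv,(0,150,100),(8,255,255))|cv2.inRange(hsv,(172,150,100),(180,255,255));cs,_=cv2.findContours(m,0,2)
for c in cs:
    if cv2.contourArea(c)>20: r=cv2.minAreaRect(c);print(r,onz('top',*r[0],50))
E
```

```text
((243.5061798095703, 179.2070770263672), (90.03047943115234, 81.61642456054688), 22.249025344848633)
[[186.4 199.9]
 [217.3 124.4]
 [300.6 158.5]
 [269.7 234. ]] [[521.3 349.8  93. ]
 [716.7 271.3  93. ]
 [620.6  61.5  93. ]
 [431.5 145.5  93. ]]
[[219 128]
 [188 200]
 [270 233]
 [299 158]] [array([706.9, 267. ,  93. ]), array([521. , 345.8,  93. ]), array([434. , 144.8,  93. ]), array([621.9,  65.5,  93. ])]
((358.3061828613281, 243.8398895263672), (32.0050048828125, 8.694567680358887), 12.994616508483887) [405.47574438 -79.32091378  50.        ]
((318.5473327636719, 199.6864013671875), (16.307695388793945, 5.615385055541992), 22.61986541748047) [521.41017393  15.08123592  50.        ]
```

View pics/tc.png

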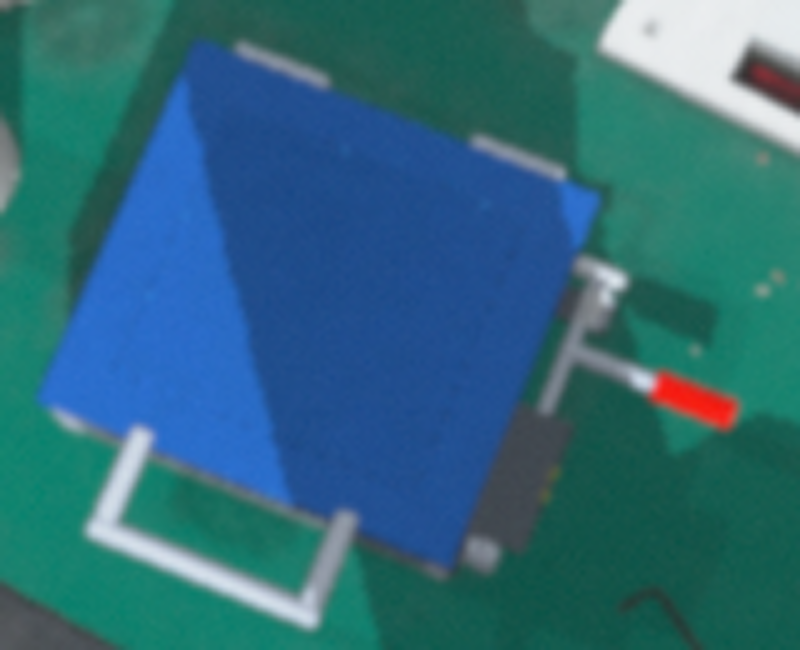

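View pics/sc.png

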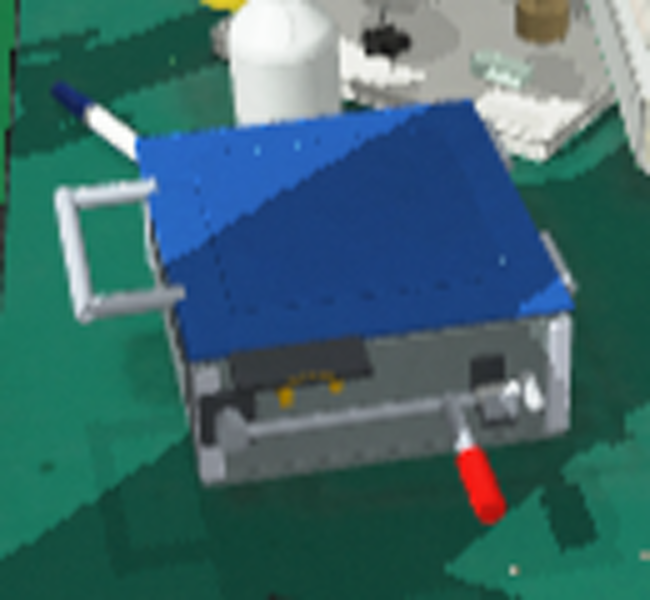

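```bash
python3 - <<'E'
from h import *
t=cv2.imread('pics/top0.png');s=cv2.imread('pics/scene0.png')
def red(im,roi):
    x0,y0,x1,y1=roi;h=cv2.cvtColor(im,cv2.COLOR_BGR2HSV);m=cv2.inRange(h,(0,140,90),(9,255,255))|cv2.inRange(h,(171,140,90),(180,255,255))
    k=np.zeros_like(m);k[y0:y1,x0:x1]=m[y0:y1,x0:x1];M=cv2.moments(k,True);return M['m10']/M['m00'],M['m01']/M['m00']
gt=red(t,(300,180,335,212));gs=red(s,(265,220,290,250));print(gt,gs)
print('grip',onz('top',*gt,50),onz('scene',*gs,50))
T=lambda x,y:(x/5+180-.4,y/5+120-.4)
S=lambda x,y:(x/5+180-.4,y/5+140-.4)
for n,f,a,b in(('top',T,(97,530),(312,618)),('scene',S,(68,194),(86,313))):
    A=onz(n,*f(*a),92);B=onz(n,*f(*b),92);print('bar',n,A,B,(A+B)/2,np.linalg.norm(A-B),np.degrees(np.arctan2(*(A-B)[:2])))
# lid corners
for n,f,ps in(('top',T,((197,42),(598,193),(455,570),(40,402))),('scene',S,((138,137),(474,101),(573,308),(193,360)))):
    print(n,np.round([onz(n,*f(*p),93) for p in ps],1))
E
```

```text
(318.44897959183675, 199.77551020408163) (275.67021276595744, 236.62765957446808)
grip [521.18284342  15.34719747  50.        ] [524.74813957  15.04381839  50.        ]
bar top [456.55879576 318.58120666  92.        ] [410.89871802 213.71067665  92.        ] [433.72875689 266.14594165  92.        ] 114.37950324628872 23.52805596352946
bar scene [464.62091758 319.13979964  92.        ] [414.02547368 210.21148226  92.        ] [439.32319563 264.67564095  92.        ] 120.10527578490479 24.91410713127401
top [[706.9 267.   93. ]
 [621.4  65.1  93. ]
 [432.5 143.3  93. ]
 [521.1 346.8  93. ]]
scene [[528.3 348.1  93. ]
 [711.7 262.   93. ]
 [620.1  59.7  93. ]
 [436.4 139.8  93. ]]
```

```bash
python3 - <<'E'
import numpy as np
def ps(phi,th):
    d=np.array([-85+159.5*np.cos(phi)-100,50+159.5*np.sin(phi)-86]);return d@[np.cos(th),-np.sin(th)]+150, d@[np.sin(th),np.cos(th)]+5
from scipy.optimize import brentq
for phi in(.94,.98,1.0,1.02,1.04,1.06,1.08,1.1):
    th=brentq(lambda t:ps(phi,t)[1],.3,1.1);print(phi,round(th,3),[tuple(np.round(ps(phi,th+k),1)) for k in(0,.04,.08,.12,.2)],'grip',-85+115*np.cos(phi),50+115*np.sin(phi))
E
```

```text
0.94 0.834 [(np.float64(20.2), np.float64(0.0)), (np.float64(20.5), np.float64(-5.2)), (np.float64(21.0), np.float64(-10.4)), (np.float64(21.7), np.float64(-15.5)), (np.float64(23.8), np.float64(-25.7))] grip -17.174377121423703 142.86918154658815
0.98 0.824 [(np.float64(13.9), np.float64(0.0)), (np.float64(14.2), np.float64(-5.4)), (np.float64(14.7), np.float64(-10.9)), (np.float64(15.5), np.float64(-16.3)), (np.float64(17.6), np.float64(-26.9))] grip -20.94240712188501 145.5071976065766
1.0 0.818 [(np.float64(10.8), np.float64(0.0)), (np.float64(11.1), np.float64(-5.6)), (np.float64(11.6), np.float64(-11.1)), (np.float64(12.4), np.float64(-16.6)), (np.float64(14.5), np.float64(-27.6))] grip -22.865234825163924 146.7691632529081
1.02 0.813 [(np.float64(7.6), np.float64(0.0)), (np.float64(8.0), np.float64(-5.7)), (np.float64(8.5), np.float64(-11.4)), (np.float64(9.3), np.float64(-17.0)), (np.float64(11.5), np.float64(-28.2))] grip -24.8129156060603 147.99242252417673
1.04 0.807 [(np.float64(4.5), np.float64(-0.0)), (np.float64(4.9), np.float64(-5.8)), (np.float64(5.4), np.float64(-11
[... 161 characters left out ...]
oat64(0.0)), (np.float64(1.8), np.float64(-5.9)), (np.float64(2.3), np.float64(-11.9)), (np.float64(3.1), np.float64(-17.7)), (np.float64(5.4), np.float64(-29.4))] grip -28.779710586039336 150.32088046967343
1.08 0.794 [(np.float64(-1.6), np.float64(0.0)), (np.float64(-1.3), np.float64(-6.1)), (np.float64(-0.7), np.float64(-12.1)), (np.float64(0.1), np.float64(-18.1)), (np.float64(2.4), np.float64(-30.0))] grip -30.797238120019905 151.42514779176895
1.1 0.788 [(np.float64(-4.7), np.float64(-0.0)), (np.float64(-4.4), np.float64(-6.2)), (np.float64(-3.8), np.float64(-12.3)), (np.float64(-3.0), np.float64(-18.5)), (np.float64(-0.6), np.float64(-30.6))] grip -32.83644603605861 152.48884640706507
```

Emit:
arm_command:
  plan:
    - {"translation": [0, 0, 0], "twist": 0.12, "gripper": 0.35}
    - {"translation": [0, 0, 0], "twist": 0.24, "gripper": 0.35}
    - {"translation": [0, 0, 0], "twist": 0.36, "gripper": 0.35}
    - {"translation": [0, 0, 0], "twist": 0.48, "gripper": 0.35}
    - {"translation": [0, 0, 0], "twist": 0.6, "gripper": 0.35}
  squeeze: 80

```text
clock: 0.52
eef_pos: [215.1, 586.0, 230.2]
tcp_rot: [3.14, 0.002, 0.613]
contact_force: [-0.2, -0.2, -0.2]
opening: 0.351
```

Emit:
arm_command:
  plan:
    - {"translation": [0, 0, 0], "twist": 0.12, "gripper": 0.35}
    - {"translation": [0, 0, 0], "twist": 0.24, "gripper": 0.35}
    - {"translation": [0, 0, 0], "twist": 0.36, "gripper": 0.35}
    - {"translation": [0, 0, 0], "twist": 0.48, "gripper": 0.35}
    - {"translation": [0, 0, 0], "twist": 0.6, "gripper": 0.35}

```text
clock: 0.93
eef_pos: [215.0, 585.8, 229.7]
tcp_rot: [3.139, 0.001, 0.007]
contact_force: [-0.0, 0.7, -0.1]
opening: 0.349
```

```bash
cat > go.py <<'E'
from h import *
from scipy.spatial.transform import Rotation as Ro
YAW=-0.412;O=np.array([573.6,205.5,0]);ex=np.array([np.cos(YAW),np.sin(YAW),0]);ey=np.array([-ex[1],ex[0],0])
def W(c): return O+ex*c[0]+ey*c[1]+np.array([0,0,c[2]])
def C(w): d=np.asarray(w)-O;return np.array([d@ex,d@ey,d[2]])
def shift(s,t): # cm in tool axes
    return np.round(Ro.from_euler('xyz',s['tcp_rot']).as_matrix().T@(t-s['eef_pos'])/10,2)
def tw(s): 
    y=s['tcp_rot'][2]; return round((y-YAW+np.pi)%(2*np.pi)-np.pi,3)
def st():
    s=sense();print('t',round(s['clock'],2),'case',np.round(C(s['eef_pos']),1),'rpy',np.round(s['tcp_rot'],3),'F',np.round(s['contact_force'],1),'op',round(s['opening'],3),'twist',tw(s));return s
E
python3 - <<'E'
from go import *
s=st();print(shift(s,W((-150,0,160))),shift(s,W((-150,0,72))))
E
```

```text
t 0.93 case [-480.9  204.8  229.7] rpy [3.139e+00 1.000e-03 7.000e-03] F [-0.   0.7 -0.1] op 0.349 twist 0.419
[21.9  32.16  7.04] [21.91 32.13 15.84]
```

Emit:
arm_command:
  plan:
    - {"translation": [2.5, 3.6, 0], "twist": 0.1, "gripper": 0.35}
    - {"translation": [4.8, 7, 0], "twist": 0.2, "gripper": 0.35}
    - {"translation": [7, 10.3, 0], "twist": 0.3, "gripper": 0.35}
    - {"translation": [9.2, 13.5, 0], "twist": 0.42, "gripper": 0.35}
    - {"translation": [11.4, 16.7, 0], "twist": 0.42, "gripper": 0.35}

```text
clock: 1.35
eef_pos: [330.7, 417.7, 229.8]
tcp_rot: [3.138, -0.0, -0.42]
contact_force: [0.5, 0.1, -0.3]
opening: 0.346
```

```bash
python3 - <<'E'
from go import *
s=st();print(shift(s,W((-150,0,160))),shift(s,W((-150,0,72))))
E
```

```text
t 1.35 case [-307.6   97.2  229.8] rpy [ 3.138 -0.    -0.42 ] F [ 0.5  0.1 -0.3] op 0.346 twist -0.008
[15.84  9.57  7.01] [15.84  9.53 15.81]
```

Emit:
arm_command:
  plan:
    - {"translation": [3.4, 2.0, 1], "twist": -0.008, "gripper": 0.35}
    - {"translation": [6.8, 4.1, 2], "twist": -0.008, "gripper": 0.35}
    - {"translation": [10.1, 6.1, 4], "twist": -0.008, "gripper": 0.35}
    - {"translation": [13.2, 8, 5], "twist": -0.008, "gripper": 0.35}
    - {"translation": [15.84, 9.55, 6], "twist": -0.008, "gripper": 0.35}

```text
clock: 1.77
eef_pos: [436.7, 263.1, 169.1]
tcp_rot: [3.137, 0.0, -0.413]
contact_force: [-0.3, 0.5, 0.1]
opening: 0.349
```

```bash
python3 - <<'E'
from go import *
s=st();print(shift(s,W((-150,0,72))))
t=grab_frame('top');s=grab_frame('scene');crop(t,180,120,340,250,4,'pics/t1.png');crop(s,160,100,310,240,4,'pics/s1.png')
E
```

```text
t 1.77 case [-148.5   -2.   169.1] rpy [ 3.137  0.    -0.413] F [-0.3  0.5  0.1] op 0.349 twist -0.001
[-0.14 -0.25  9.71]
```

View pics/s1.png

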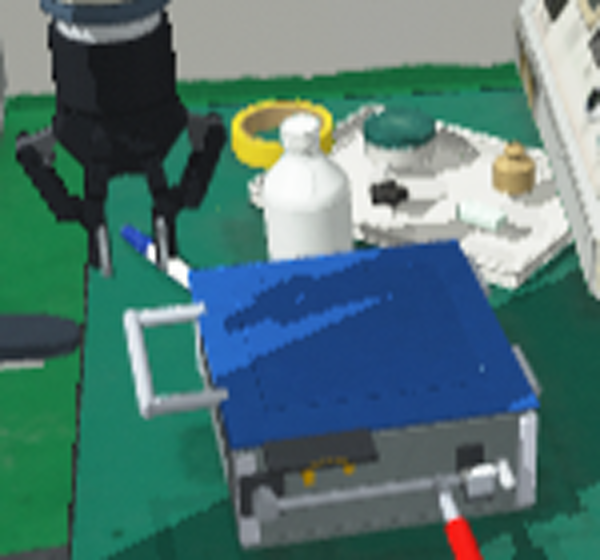

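View pics/t1.png

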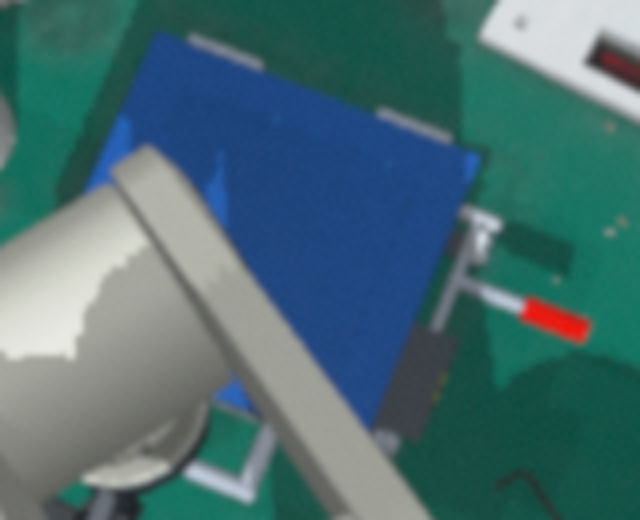

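The scene view shows the open fingers straddling the bar line from above (tips at about crop 105,270 and 165,265, with the bar at 140,360). Next I descend and close.

Emit:
arm_command:
  plan:
    - {"translation": [-0.1, -0.2, 3], "twist": 0, "gripper": 0.35}
    - {"translation": [-0.14, -0.25, 6], "twist": 0, "gripper": 0.35}
    - {"translation": [-0.14, -0.25, 8.5], "twist": 0, "gripper": 0.35}
    - {"translation": [-0.14, -0.25, 9.7], "twist": 0, "gripper": 0.35}
    - {"translation": [-0.14, -0.25, 9.7], "twist": 0, "gripper": 0.35}

```text
clock: 2.28
eef_pos: [434.4, 263.6, 68.7]
tcp_rot: [3.131, 0.004, -0.416]
contact_force: [-1.0, -0.2, 0.3]
opening: 0.349
```

Emit:
arm_command:
  plan:
    - {"translation": [0, 0, 0], "twist": 0, "gripper": 0}
    - {"translation": [0, 0, 0], "twist": 0, "gripper": 0}
    - {"translation": [0, 0, 0], "twist": 0, "gripper": 0}
    - {"translation": [0, 0, 0], "twist": 0, "gripper": 0}
    - {"translation": [0, 0, 0], "twist": 0, "gripper": 0}

```text
clock: 2.7
eef_pos: [436.4, 263.2, 70.2]
tcp_rot: [3.132, 0.0, -0.415]
contact_force: [8.5, -9.8, -3.6]
opening: 0.113
```

```bash
python3 - <<'E'
from go import *
s=st()
# relative rows for lid arc
for k in range(0,12):
    th0=0.1*k
    f=lambda t:np.array([100-250*np.cos(t)+4*np.sin(t),86+250*np.sin(t)+4*np.cos(t)])
    print(round(th0,2),np.round((f(th0)-f(0))/10,2))
E
```

```text
t 2.7 case [-148.8   -2.1   70.2] rpy [ 3.132  0.    -0.415] F [ 8.5 -9.8 -3.6] op 0.113 twist -0.003
0.0 [0. 0.]
0.1 [0.16 2.49]
0.2 [0.58 4.96]
0.3 [1.23 7.37]
0.4 [2.13 9.7 ]
0.5 [ 3.25 11.94]
0.6 [ 4.59 14.05]
0.7 [ 6.14 16.01]
0.8 [ 7.87 17.81]
0.9 [ 9.77 19.43]
1.0 [11.83 20.85]
1.1 [14.02 22.06]
```

Emit:
arm_command:
  plan:
    - {"translation": [0, 0, -0.75], "twist": 0, "gripper": 0}
    - {"translation": [0.05, 0, -1.5], "twist": 0, "gripper": 0}
    - {"translation": [0.12, 0, -2.25], "twist": 0, "gripper": 0}
    - {"translation": [0.22, 0, -3.0], "twist": 0, "gripper": 0}
    - {"translation": [0.34, 0, -3.7], "twist": 0, "gripper": 0}

```text
clock: 3.12
eef_pos: [439.8, 261.8, 108.0]
tcp_rot: [3.132, -0.001, -0.414]
contact_force: [4.2, -3.2, -14.6]
opening: 0.115
```

```bash
cat > lid.py <<'E'
from go import *
s=st();c=C(s['eef_pos']);x,z=c[0]-1.2,c[2]+19.9
th=np.arctan2(z-86,100-x)-.016;print('lid est',th,'r',np.hypot(z-86,100-x))
f=lambda t:np.array([100-250*np.cos(t)+4*np.sin(t)+1.2,0,86+250*np.sin(t)+4*np.cos(t)-19.9])
for k in range(1,6):
    t=f(min(th+.036*k,1.13)); t[1]=-2;print(shift(s,W(t)),end=' ')
E
python3 lid.py
```

```text
t 3.12 case [-145.1   -2.   108. ] rpy [ 3.132e+00 -1.000e-03 -4.140e-01] F [  4.2  -3.2 -14.6] op 0.115 twist -0.002
lid est 0.15259490728392422 r 249.88292438294238
[ 0.15  0.01 -0.89] [ 0.35  0.02 -1.76] [ 0.58  0.03 -2.63] [ 0.85  0.03 -3.5 ] [ 1.14  0.04 -4.35]
```

Lid follows with about 15 N, and the radius matches. Continuing.

Emit:
arm_command:
  plan:
    - {"translation": [0.15, 0, -0.9], "twist": 0, "gripper": 0}
    - {"translation": [0.35, 0, -1.75], "twist": 0, "gripper": 0}
    - {"translation": [0.58, 0, -2.6], "twist": 0, "gripper": 0}
    - {"translation": [0.85, 0, -3.5], "twist": 0, "gripper": 0}
    - {"translation": [1.14, 0, -4.35], "twist": 0, "gripper": 0}

```text
clock: 3.53
eef_pos: [450.2, 257.0, 152.0]
tcp_rot: [3.131, -0.001, -0.413]
contact_force: [6.1, -3.1, -18.3]
opening: 0.11
```

```bash
python3 lid.py
```

```text
t 3.53 case [-133.7   -2.2  152. ] rpy [ 3.131e+00 -1.000e-03 -4.130e-01] F [  6.1  -3.1 -18.3] op 0.11 twist -0.001
lid est 0.33444399866009195 r 250.12959654762807
[ 0.33 -0.02 -0.84] [ 0.69 -0.01 -1.66] [ 1.07  0.   -2.48] [ 1.49  0.01 -3.28] [ 1.93  0.02 -4.06]
```

Emit:
arm_command:
  plan:
    - {"translation": [0.33, 0, -0.84], "twist": 0, "gripper": 0}
    - {"translation": [0.69, 0, -1.66], "twist": 0, "gripper": 0}
    - {"translation": [1.07, 0, -2.48], "twist": 0, "gripper": 0}
    - {"translation": [1.49, 0, -3.28], "twist": 0, "gripper": 0}
    - {"translation": [1.93, 0, -4.06], "twist": 0, "gripper": 0}

```text
clock: 3.95
eef_pos: [467.3, 249.6, 192.9]
tcp_rot: [3.13, -0.0, -0.413]
contact_force: [2.3, 0.6, -18.2]
opening: 0.112
```

```bash
python3 lid.py
```

```text
t 3.95 case [-115.    -2.1  192.9] rpy [ 3.13  -0.    -0.413] F [  2.3   0.6 -18.2] op 0.112 twist -0.001
lid est 0.5142750511243727 r 250.66762065469263
[ 0.52 -0.   -0.74] [ 1.02  0.   -1.49] [ 1.54  0.01 -2.22] [ 2.09  0.02 -2.93] [ 2.67  0.03 -3.62]
```

Emit:
arm_command:
  plan:
    - {"translation": [0.5, 0, -0.75], "twist": 0, "gripper": 0}
    - {"translation": [1.0, 0, -1.49], "twist": 0, "gripper": 0}
    - {"translation": [1.54, 0, -2.22], "twist": 0, "gripper": 0}
    - {"translation": [2.09, 0, -2.93], "twist": 0, "gripper": 0}
    - {"translation": [2.67, 0, -3.62], "twist": 0, "gripper": 0}

```text
clock: 4.37
eef_pos: [490.4, 239.3, 229.5]
tcp_rot: [3.129, 0.004, -0.413]
contact_force: [-5.4, 6.0, -13.1]
opening: 0.107
```

```bash
python3 lid.py
```

```text
t 4.37 case [-89.8  -2.3 229.5] rpy [ 3.129  0.004 -0.413] F [ -5.4   6.  -13.1] op 0.107 twist -0.001
lid est 0.6916921534296374 r 251.3872922232636
[ 0.7  -0.03 -0.59] [ 1.32 -0.02 -1.24] [ 1.96 -0.01 -1.87] [ 2.62 -0.   -2.48] [ 3.31  0.   -3.06]
```

Emit:
arm_command:
  plan:
    - {"translation": [0.65, 0, -0.6], "twist": 0, "gripper": 0}
    - {"translation": [1.32, 0, -1.24], "twist": 0, "gripper": 0}
    - {"translation": [1.96, 0, -1.87], "twist": 0, "gripper": 0}
    - {"translation": [2.62, 0, -2.48], "twist": 0, "gripper": 0}
    - {"translation": [3.31, 0, -3.06], "twist": 0, "gripper": 0}

```text
clock: 4.78
eef_pos: [518.4, 227.2, 260.7]
tcp_rot: [3.128, 0.01, -0.414]
contact_force: [-11.1, 7.5, -7.6]
opening: 0.104
```

```bash
python3 lid.py
```

```text
t 4.78 case [-59.3  -2.2 260.7] rpy [ 3.128  0.01  -0.414] F [-11.1   7.5  -7.6] op 0.104 twist -0.002
lid est 0.8651180743029644 r 252.26482929817897
[ 0.84 -0.02 -0.4 ] [ 1.56 -0.01 -0.94] [ 2.3  -0.01 -1.45] [ 3.06 -0.   -1.94] [ 3.83  0.   -2.4 ]
```

Emit:
arm_command:
  plan:
    - {"translation": [0.8, 0, -0.45], "twist": 0, "gripper": 0}
    - {"translation": [1.56, 0, -0.94], "twist": 0, "gripper": 0}
    - {"translation": [2.3, 0, -1.45], "twist": 0, "gripper": 0}
    - {"translation": [3.06, 0, -1.94], "twist": 0, "gripper": 0}
    - {"translation": [3.83, 0, -2.4], "twist": 0, "gripper": 0}

```text
clock: 5.2
eef_pos: [550.2, 213.2, 285.9]
tcp_rot: [3.127, 0.018, -0.414]
contact_force: [-17.6, 8.4, 4.1]
opening: 0.108
```

```bash
python3 lid.py
```

```text
t 5.2 case [-24.5  -2.3 285.9] rpy [ 3.127  0.018 -0.414] F [-17.6   8.4   4.1] op 0.108 twist -0.002
lid est 1.0350775786469792 r 253.19202822406055
[ 0.94 -0.03 -0.18] [ 1.74 -0.03 -0.6 ] [ 2.25 -0.03 -0.85] [ 2.25 -0.03 -0.85] [ 2.25 -0.03 -0.85]
```

Emit:
arm_command:
  plan:
    - {"translation": [0.8, 0, -0.25], "twist": 0, "gripper": 0}
    - {"translation": [1.5, 0, -0.55], "twist": 0, "gripper": 0}
    - {"translation": [2.05, 0, -0.8], "twist": 0, "gripper": 0}
    - {"translation": [2.05, 0, -0.8], "twist": 0, "gripper": 0}
    - {"translation": [2.05, 0, -0.8], "twist": 0, "gripper": 0}

```text
clock: 5.62
eef_pos: [568.7, 205.4, 296.9]
tcp_rot: [3.129, 0.019, -0.414]
contact_force: [-8.0, 0.8, 8.1]
opening: 0.108
```

```bash
python3 lid.py; python3 - <<'E'
from go import *
s=grab_frame('scene');crop(s,160,60,340,250,3,'pics/s2.png')
E
```

```text
t 5.62 case [ -4.5  -2.1 296.9] rpy [ 3.129  0.019 -0.414] F [-8.   0.8  8.1] op 0.108 twist -0.002
lid est 1.1254922758560169 r 253.8699910273711
[ 0.27 -0.01  0.3 ] [ 0.27 -0.01  0.3 ] [ 0.27 -0.01  0.3 ] [ 0.27 -0.01  0.3 ] [ 0.27 -0.01  0.3 ]
```

View pics/s2.png

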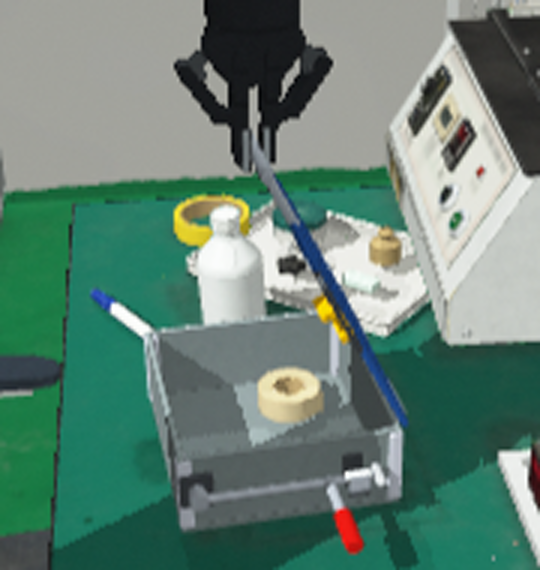

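Lid is up at about 1.12, bar at crop (255,150); bottle, tape and pen undisturbed. Releasing and going to the rod grip.

Emit:
arm_command:
  plan:
    - {"translation": [0, 0, 0], "twist": 0, "gripper": 0.5}
    - {"translation": [0, 0, 0], "twist": 0, "gripper": 0.5}
    - {"translation": [0, 0, -1.5], "twist": 0, "gripper": 0.5}
    - {"translation": [0, 0, -4.5], "twist": 0, "gripper": 0.5}
    - {"translation": [0.5, 3.5, -6], "twist": 0, "gripper": 0.5}

```text
clock: 6.08
eef_pos: [562.8, 174.9, 360.7]
tcp_rot: [3.133, 0.016, -0.411]
contact_force: [0.1, -0.4, 0.1]
opening: 0.501
```

```bash
python3 - <<'E'
from go import *
s=st();print(shift(s,W((30,-201,300))),shift(s,W((30,-201,130))))
E
```

```text
t 6.08 case [  2.3 -32.3 360.7] rpy [ 3.133  0.016 -0.411] F [ 0.1 -0.4  0.1] op 0.501 twist 0.001
[ 2.84 16.82  6.16] [ 3.11 16.68 23.16]
```

Emit:
arm_command:
  plan:
    - {"translation": [0.7, 4, 0], "twist": 0, "gripper": 0.5}
    - {"translation": [1.4, 8, 0], "twist": 0, "gripper": 0.5}
    - {"translation": [2.1, 12, 0], "twist": 0, "gripper": 0.5}
    - {"translation": [2.7, 15.5, 1], "twist": 0, "gripper": 0.5}
    - {"translation": [2.8, 16.8, 4.5], "twist": 0, "gripper": 0.5}

```text
clock: 6.5
eef_pos: [523.0, 5.7, 322.4]
tcp_rot: [3.136, 0.005, -0.413]
contact_force: [1.4, 0.0, 0.0]
opening: 0.503
```

```bash
python3 - <<'E'
from go import *
s=st();print(shift(s,W((30,-201,120))),shift(s,W((30,-201,31))))
E
```

```text
t 6.5 case [  33.7 -203.4  322.4] rpy [ 3.136  0.005 -0.413] F [1.4 0.  0. ] op 0.503 twist -0.001
[-0.28 -0.35 20.24] [-0.24 -0.39 29.14]
```

Emit:
arm_command:
  plan:
    - {"translation": [-0.2, -0.2, 4.1], "twist": 0, "gripper": 0.5}
    - {"translation": [-0.25, -0.3, 8.2], "twist": 0, "gripper": 0.5}
    - {"translation": [-0.25, -0.3, 12.3], "twist": 0, "gripper": 0.5}
    - {"translation": [-0.25, -0.3, 16.4], "twist": 0, "gripper": 0.5}
    - {"translation": [-0.25, -0.3, 20.2], "twist": 0, "gripper": 0.5}

```text
clock: 6.92
eef_pos: [521.4, 8.3, 119.7]
tcp_rot: [3.137, 0.002, -0.413]
contact_force: [0.0, 0.5, -0.4]
opening: 0.5
```

```bash
python3 - <<'E'
from go import *
s=st();print(shift(s,W((30,-201,31))))
s=grab_frame('scene');crop(s,160,60,340,250,3,'pics/s3.png')
E
```

```text
t 6.92 case [  31.1 -201.6  119.7] rpy [ 3.137e+00  2.000e-03 -4.130e-01] F [ 0.   0.5 -0.4] op 0.5 twist -0.001
[-0.09 -0.1   8.87]
```

View pics/s3.png

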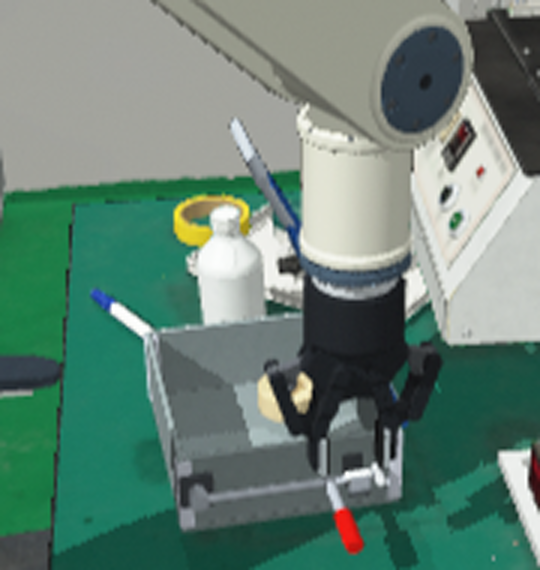

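The fingers are above the red grip (crop 345,520) and the lid is still high. Descending and gripping.

Emit:
arm_command:
  plan:
    - {"translation": [-0.09, -0.1, 3], "twist": 0, "gripper": 0.5}
    - {"translation": [-0.09, -0.1, 6], "twist": 0, "gripper": 0.5}
    - {"translation": [-0.09, -0.1, 8.3], "twist": 0, "gripper": 0.5}
    - {"translation": [-0.09, -0.1, 8.8], "twist": 0, "gripper": 0.5}
    - {"translation": [-0.09, -0.1, 8.8], "twist": 0, "gripper": 0.5}

```text
clock: 7.38
eef_pos: [515.7, 9.1, 25.2]
tcp_rot: [3.132, 0.012, -0.413]
contact_force: [0.1, -0.7, 0.2]
opening: 0.503
```

Emit:
arm_command:
  plan:
    - {"translation": [0, 0, 0], "twist": 0, "gripper": 0}
    - {"translation": [0, 0, 0], "twist": 0, "gripper": 0}
    - {"translation": [0, 0, 0], "twist": 0, "gripper": 0}
    - {"translation": [0, 0, 0], "twist": 0, "gripper": 0}
    - {"translation": [0, 0, 0], "twist": 0, "gripper": 0}
  squeeze: 100

```text
clock: 7.8
eef_pos: [521.2, 7.7, 28.3]
tcp_rot: [3.135, 0.002, -0.412]
contact_force: [9.6, -11.1, -1.5]
opening: 0.153
```

```bash
cat > rod.py <<'E'
from go import *
import sys
s=st();c=C(s['eef_pos'])
x0,z0=float(sys.argv[1]),float(sys.argv[2]) # tcp case x,z at phi=0
ph=np.arctan2(c[2]-z0,115+c[0]-x0);print('phi',round(ph,3),'r',round(np.hypot(c[2]-z0,115+c[0]-x0),1))
for t in map(float,sys.argv[3:]):
    print(t,shift(s,W((x0+115*(np.cos(t)-1),-201,z0+115*np.sin(t)))))
E
python3 rod.py 30 31 .05 .1 .15 .2 .25
```

```text
t 7.8 case [  31.2 -202.2   28.3] rpy [ 3.135e+00  2.000e-03 -4.120e-01] F [  9.6 -11.1  -1.5] op 0.153 twist -0.0
phi -0.024 r 116.2
0.05 [-0.13 -0.12 -0.85]
0.1 [-0.18 -0.12 -1.42]
0.15 [-0.25 -0.11 -1.99]
0.2 [-0.35 -0.11 -2.56]
0.25 [-0.48 -0.1  -3.12]
```

Emit:
arm_command:
  plan:
    - {"translation": [-0.04, 0, -0.92], "twist": 0, "gripper": 0}
    - {"translation": [-0.15, 0, -1.83], "twist": 0, "gripper": 0}
    - {"translation": [-0.33, 0, -2.73], "twist": 0, "gripper": 0}
    - {"translation": [-0.58, 0, -3.62], "twist": 0, "gripper": 0}
    - {"translation": [-1.0, 0, -4.7], "twist": 0, "gripper": 0}

```text
clock: 8.22
eef_pos: [512.6, 11.7, 77.1]
tcp_rot: [3.135, 0.0, -0.413]
contact_force: [-0.3, -4.3, -1.1]
opening: 0.155
```

```bash
python3 rod.py 31.2 28.3 .48 .56 .64 .72 .8
```

```text
t 8.22 case [  21.7 -202.    77.1] rpy [ 3.135  0.    -0.413] F [-0.3 -4.3 -1.1] op 0.155 twist -0.001
phi 0.433 r 116.3
0.48 [-0.35 -0.09 -0.43]
0.56 [-0.81 -0.09 -1.23]
0.64 [-1.33 -0.08 -1.99]
0.72 [-1.91 -0.08 -2.7 ]
0.8 [-2.54 -0.07 -3.37]
```

Emit:
arm_command:
  plan:
    - {"translation": [-0.35, 0, -0.43], "twist": 0, "gripper": 0}
    - {"translation": [-0.81, 0, -1.23], "twist": 0, "gripper": 0}
    - {"translation": [-1.33, 0, -2.0], "twist": 0, "gripper": 0}
    - {"translation": [-1.91, 0, -2.7], "twist": 0, "gripper": 0}
    - {"translation": [-2.54, 0, -3.37], "twist": 0, "gripper": 0}

```text
clock: 8.63
eef_pos: [491.9, 21.2, 113.6]
tcp_rot: [3.136, -0.006, -0.413]
contact_force: [3.9, -12.4, 2.0]
opening: 0.151
```

```bash
python3 rod.py 31.2 28.3 .85 .9 .94 .96 1.035;python3 - <<'E'
from go import *
s=grab_frame('scene');crop(s,200,80,320,240,5,'pics/s4.png')
E
```

```text
t 8.63 case [  -1.  -201.6  113.6] rpy [ 3.136 -0.006 -0.413] F [  3.9 -12.4   2. ] op 0.151 twist -0.001
phi 0.801 r 118.9
0.85 [-0.69 -0.06 -0.11]
0.9 [-1.12 -0.06 -0.49]
0.94 [-1.49 -0.05 -0.77]
0.96 [-1.67 -0.05 -0.9 ]
1.035 [-2.4  -0.05 -1.37]
```

View pics/s4.png

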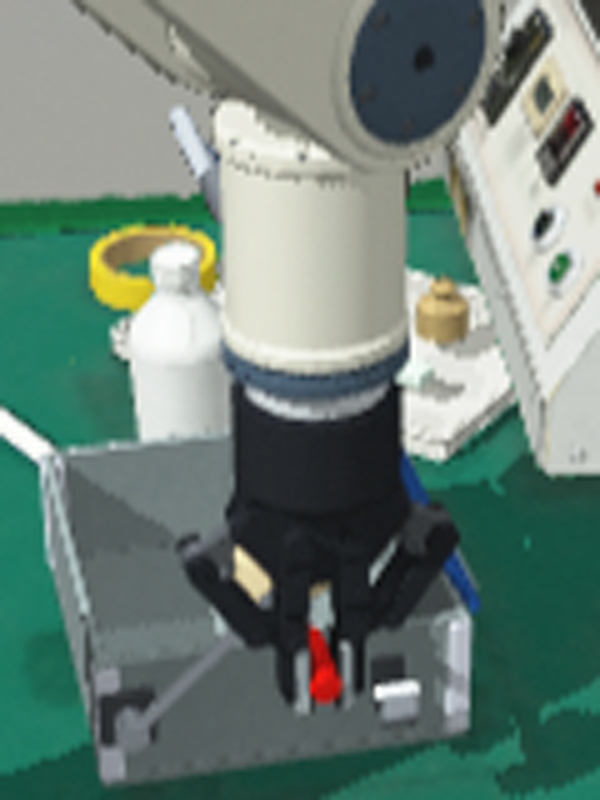

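```bash
cat > phi.py <<'E'
from go import *
def rodpix(phi,L,y): return proj('scene',W((-85+L*np.cos(phi),y,50+L*np.sin(phi))))
E
python3 - <<'E'
from phi import *
for p in(.6,.65,.7,.75,.8,.85): 
    e=rodpix(p,115,-217);a=rodpix(p,0,-126);b=rodpix(p,100,-126)
    g=lambda q:np.round(((q[0]-200+.4)*5,(q[1]-80+.4)*5))
    print(p,g(e),g(a),g(b))
E
```

```text
0.6 [350. 715.] [129. 736.] [284. 625.]
0.65 [343. 708.] [129. 736.] [278. 619.]
0.7 [335. 702.] [129. 736.] [272. 614.]
0.75 [328. 696.] [129. 736.] [265. 609.]
0.8 [319. 690.] [129. 736.] [258. 604.]
0.85 [310. 685.] [129. 736.] [251. 599.]
```

```bash
python3 - <<'E'
from phi import *
e=rodpix(0,115,-217);print(e,'meas',180+488/5-.4,140+508/5-.4); m=rodpix(0,115,-195);print(m,'meas 275.67 236.63'); print(rodpix(0,0,-126))
E
```

```text
[277.38644073 242.50739218] meas 277.20000000000005 241.2
[275.17694318 236.94235916] meas 275.67 236.63
[225.31175259 226.70773285]
```

Emit:
arm_command:
  plan:
    - {"translation": [-0.5, 0, -0.5], "twist": 0, "gripper": 0}
    - {"translation": [-1.0, 0, -0.95], "twist": 0, "gripper": 0}
    - {"translation": [-1.5, 0, -1.3], "twist": 0, "gripper": 0}
    - {"translation": [-2.0, 0, -1.65], "twist": 0, "gripper": 0}
    - {"translation": [-2.4, 0, -1.9], "twist": 0, "gripper": 0}

```text
clock: 9.1
eef_pos: [469.3, 30.5, 134.9]
tcp_rot: [3.136, -0.009, -0.412]
contact_force: [1.7, 0.4, -3.1]
opening: 0.146
```

```bash
python3 rod.py 31.2 33.8 1.035;python3 - <<'E'
from phi import *
s=grab_frame('scene');crop(s,200,80,320,240,5,'pics/s5.png')
for p in(.95,1,1.035,1.07,1.1): 
    e=rodpix(p,115,-217);a=rodpix(p,0,-126);b=rodpix(p,159.5,-126)
    g=lambda q:np.round(((q[0]-200+.4)*5,(q[1]-80+.4)*5))
    print(p,g(e),g(a),g(b))
E
```

```text
t 9.1 case [ -25.5 -202.1  134.9] rpy [ 3.136 -0.009 -0.412] F [ 1.7  0.4 -3.1] op 0.146 twist -0.0
phi 1.047 r 116.7
1.035 [ 0.04 -0.11  0.22]
0.95 [291. 675.] [129. 736.] [302. 501.]
1 [281. 671.] [129. 736.] [289. 495.]
1.035 [274. 668.] [129. 736.] [279. 491.]
1.07 [267. 666.] [129. 736.] [270. 487.]
1.1 [260. 664.] [129. 736.] [261. 484.]
```

View pics/s5.png

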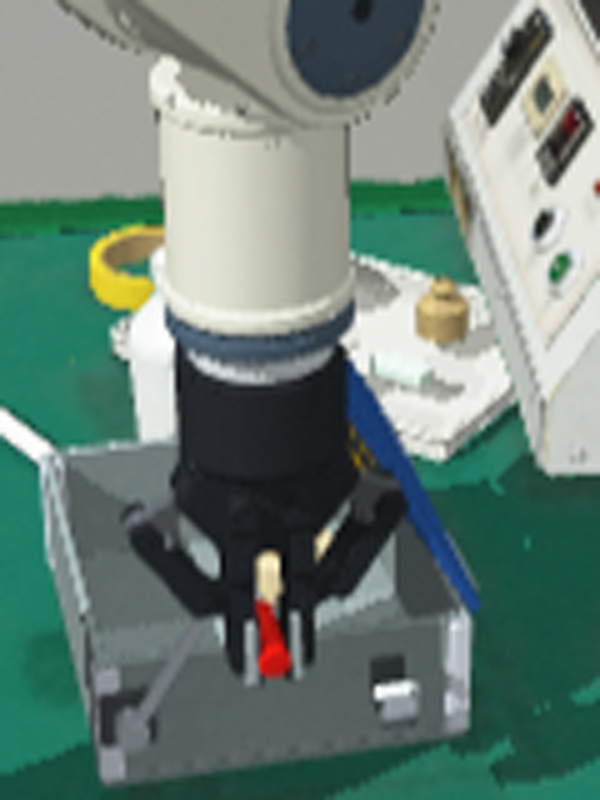

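Rod is held at about 1.035 (red end at crop 275,661), with the yellow ribs and lid still above it. Holding while the lid sinks.

Emit:
arm_command:
  plan:
    - {"translation": [0, 0, 0], "twist": 0, "gripper": 0}
    - {"translation": [0, 0, 0], "twist": 0, "gripper": 0}
    - {"translation": [0, 0, 0], "twist": 0, "gripper": 0}
    - {"translation": [0, 0, 0], "twist": 0, "gripper": 0}
    - {"translation": [0, 0, 0], "twist": 0, "gripper": 0}

```text
clock: 9.57
eef_pos: [468.7, 30.6, 135.4]
tcp_rot: [3.135, -0.009, -0.412]
contact_force: [1.7, 10.1, -9.8]
opening: 0.15
```

Emit:
arm_command:
  plan:
    - {"translation": [0, 0, 0], "twist": 0, "gripper": 0}
    - {"translation": [0, 0, 0], "twist": 0, "gripper": 0}
    - {"translation": [0, 0, 0], "twist": 0, "gripper": 0}
    - {"translation": [0, 0, 0], "twist": 0, "gripper": 0}
    - {"translation": [0, 0, 0], "twist": 0, "gripper": 0}

```text
clock: 9.98
eef_pos: [468.8, 30.5, 135.4]
tcp_rot: [3.135, -0.009, -0.412]
contact_force: [0.0, 2.6, -7.6]
opening: 0.146
```

```bash
python3 rod.py 31.2 33.8 1.035;python3 - <<'E'
from phi import *
s=grab_frame('top');crop(s,180,100,340,240,5,'pics/t6.png')
s=grab_frame('scene');crop(s,200,80,320,240,5,'pics/s6.png')
E
```

```text
t 9.98 case [ -26.  -202.3  135.4] rpy [ 3.135 -0.009 -0.412] F [ 0.   2.6 -7.6] op 0.146 twist 0.0
phi 1.054 r 116.9
1.035 [ 0.09 -0.13  0.27]
```

View pics/t6.png

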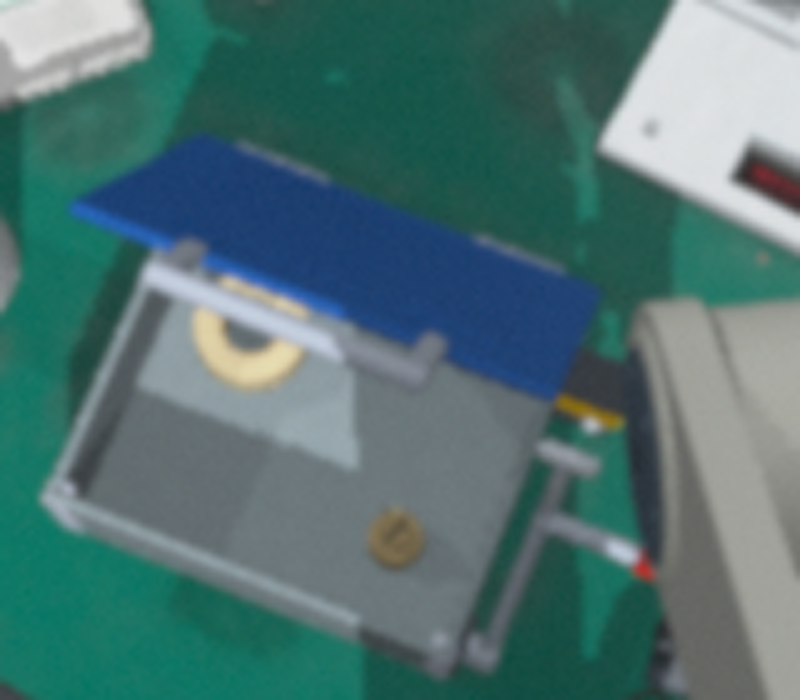

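View pics/s6.png

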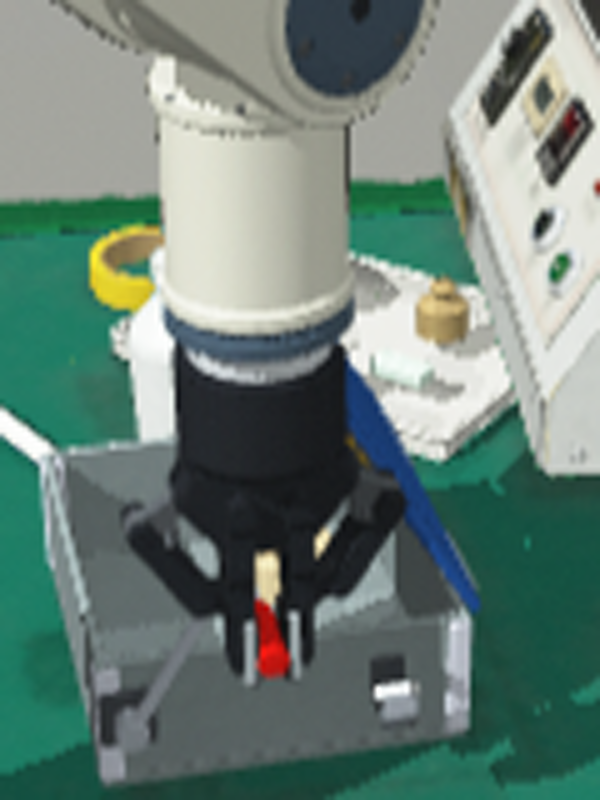

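```bash
cat > chk.py <<'E'
from phi import *
g=lambda p:np.round(((p[0]-180+.4)*5,(p[1]-100+.4)*5))
for p in(.98,1.0,1.035,1.07,1.1):
    print('pin',p,[g(proj('top',W((-85+159.5*np.cos(p),y,50+159.5*np.sin(p))))) for y in(-136,-126,-116)])
print('piv',g(proj('top',W((-85,-126,50)))))
for t in(.75,.8,.85,.9,.95,1,1.05,1.1):
    print('bar',t,[g(proj('top',W((100-250*np.cos(t)+4*np.sin(t),y,86+250*np.sin(t)+4*np.cos(t))))) for y in(55,-55)])
E
python3 chk.py
```

```text
pin 0.98 [array([597., 449.]), array([576., 441.]), array([556., 433.])]
pin 1.0 [array([595., 454.]), array([574., 445.]), array([554., 437.])]
pin 1.035 [array([592., 462.]), array([571., 454.]), array([551., 445.])]
pin 1.07 [array([589., 470.]), array([568., 462.]), array([547., 454.])]
pin 1.1 [array([586., 478.]), array([565., 470.]), array([544., 462.])]
piv [489. 653.]
bar 0.75 [array([118., 425.]), array([361., 523.])]
bar 0.8 [array([124., 401.]), array([369., 500.])]
bar 0.85 [array([130., 376.]), array([377., 475.])]
bar 0.9 [array([137., 350.]), array([386., 450.])]
bar 0.95 [array([145., 324.]), array([396., 423.])]
bar 1 [array([154., 296.]), array([406., 396.])]
bar 1.05 [array([163., 268.]), array([416., 368.])]
bar 1.1 [array([172., 239.]), array([427., 339.])]
```

Top view: pin centre at crop (570,456), so rod ≈1.04; bar ends at (150,272)/(428,372), so lid ≈1.05. Keep holding.

Emit:
arm_command:
  plan:
    - {"translation": [0, 0, 0], "twist": 0, "gripper": 0}
    - {"translation": [0, 0, 0], "twist": 0, "gripper": 0}
    - {"translation": [0, 0, 0], "twist": 0, "gripper": 0}
    - {"translation": [0, 0, 0], "twist": 0, "gripper": 0}
    - {"translation": [0, 0, 0], "twist": 0, "gripper": 0}

```text
clock: 10.5
eef_pos: [468.7, 30.5, 135.4]
tcp_rot: [3.135, -0.009, -0.411]
contact_force: [-6.9, -14.9, 6.9]
opening: 0.15
```

Emit:
arm_command:
  plan:
    - {"translation": [0, 0, 0], "twist": 0, "gripper": 0}
    - {"translation": [0, 0, 0], "twist": 0, "gripper": 0}
    - {"translation": [0, 0, 0], "twist": 0, "gripper": 0}
    - {"translation": [0, 0, 0], "twist": 0, "gripper": 0}
    - {"translation": [0, 0, 0], "twist": 0, "gripper": 0}

```text
clock: 10.92
eef_pos: [468.7, 30.5, 135.4]
tcp_rot: [3.135, -0.009, -0.411]
contact_force: [-3.2, -0.7, 0.3]
opening: 0.149
```

Emit:
arm_command:
  plan:
    - {"translation": [0, 0, 0], "twist": 0, "gripper": 0}
    - {"translation": [0, 0, 0], "twist": 0, "gripper": 0}
    - {"translation": [0, 0, 0], "twist": 0, "gripper": 0}
    - {"translation": [0, 0, 0], "twist": 0, "gripper": 0}
    - {"translation": [0, 0, 0], "twist": 0, "gripper": 0}

```text
clock: 11.33
eef_pos: [468.7, 30.6, 135.3]
tcp_rot: [3.135, -0.009, -0.411]
contact_force: [1.6, 12.8, -8.8]
opening: 0.151
```

Emit:
arm_command:
  plan:
    - {"translation": [0, 0, 0], "twist": 0, "gripper": 0}
    - {"translation": [0, 0, 0], "twist": 0, "gripper": 0}
    - {"translation": [0, 0, 0], "twist": 0, "gripper": 0}
    - {"translation": [0, 0, 0], "twist": 0, "gripper": 0}
    - {"translation": [0, 0, 0], "twist": 0, "gripper": 0}

```text
clock: 11.75
eef_pos: [468.7, 30.5, 135.4]
tcp_rot: [3.135, -0.009, -0.412]
contact_force: [0.5, 7.7, -9.6]
opening: 0.149
```

Emit:
arm_command:
  plan:
    - {"translation": [0, 0, 0], "twist": 0, "gripper": 0}
    - {"translation": [0, 0, 0], "twist": 0, "gripper": 0}
    - {"translation": [0, 0, 0], "twist": 0, "gripper": 0}
    - {"translation": [0, 0, 0], "twist": 0, "gripper": 0}
    - {"translation": [0, 0, 0], "twist": 0, "gripper": 0}

```text
clock: 12.17
eef_pos: [468.7, 30.5, 135.3]
tcp_rot: [3.135, -0.009, -0.412]
contact_force: [-2.7, -7.8, -4.0]
opening: 0.153
```

Emit:
arm_command:
  plan:
    - {"translation": [0, 0, 0], "twist": 0, "gripper": 0}
    - {"translation": [0, 0, 0], "twist": 0, "gripper": 0}
    - {"translation": [0, 0, 0], "twist": 0, "gripper": 0}
    - {"translation": [0, 0, 0], "twist": 0, "gripper": 0}
    - {"translation": [0, 0, 0], "twist": 0, "gripper": 0}

```text
clock: 12.58
eef_pos: [468.7, 30.4, 135.4]
tcp_rot: [3.135, -0.009, -0.411]
contact_force: [-6.5, -16.6, 6.8]
opening: 0.143
```

```bash
python3 rod.py 31.2 33.8 1.035;python3 - <<'E'
from phi import *
s=grab_frame('top');crop(s,180,100,340,240,5,'pics/t7.png')
E
```

```text
t 12.58 case [ -26.  -202.4  135.4] rpy [ 3.135 -0.009 -0.411] F [ -6.5 -16.6   6.8] op 0.143 twist 0.001
phi 1.053 r 116.9
1.035 [ 0.09 -0.14  0.27]
```

View pics/t7.png

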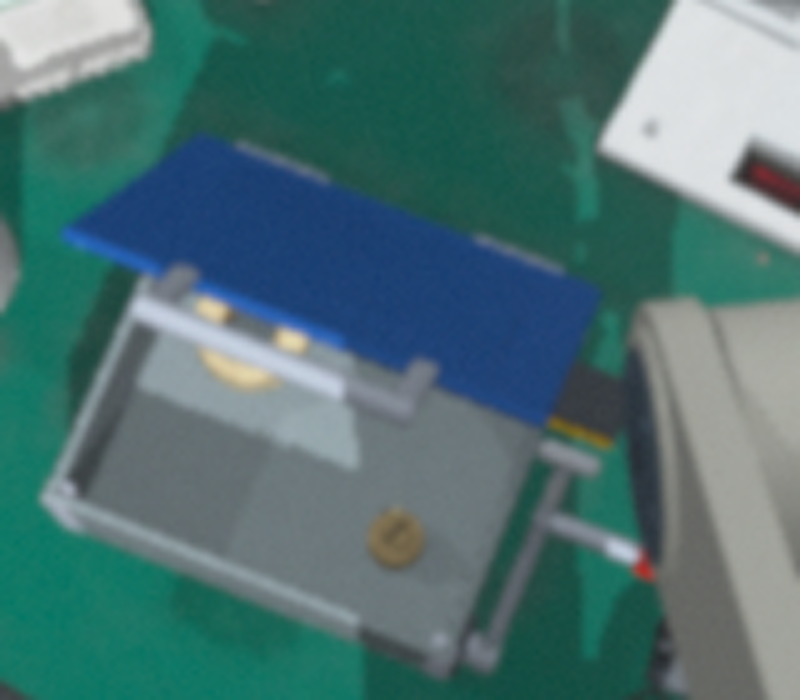

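Lid ≈0.99 (bar ends 140,300 / 415,405), pin unchanged at (570,456). Waiting further.

Emit:
arm_command:
  plan:
    - {"translation": [0, 0, 0], "twist": 0, "gripper": 0}
    - {"translation": [0, 0, 0], "twist": 0, "gripper": 0}
    - {"translation": [0, 0, 0], "twist": 0, "gripper": 0}
    - {"translation": [0, 0, 0], "twist": 0, "gripper": 0}
    - {"translation": [0, 0, 0], "twist": 0, "gripper": 0}

```text
clock: 13.05
eef_pos: [468.7, 30.4, 135.3]
tcp_rot: [3.135, -0.009, -0.412]
contact_force: [-3.0, -6.9, -4.2]
opening: 0.152
```

Emit:
arm_command:
  plan:
    - {"translation": [0, 0, 0], "twist": 0, "gripper": 0}
    - {"translation": [0, 0, 0], "twist": 0, "gripper": 0}
    - {"translation": [0, 0, 0], "twist": 0, "gripper": 0}
    - {"translation": [0, 0, 0], "twist": 0, "gripper": 0}
    - {"translation": [0, 0, 0], "twist": 0, "gripper": 0}

```text
clock: 13.47
eef_pos: [468.7, 30.4, 135.3]
tcp_rot: [3.135, -0.009, -0.412]
contact_force: [-6.3, -17.2, 6.2]
opening: 0.146
```

Emit:
arm_command:
  plan:
    - {"translation": [0, 0, 0], "twist": 0, "gripper": 0}
    - {"translation": [0, 0, 0], "twist": 0, "gripper": 0}
    - {"translation": [0, 0, 0], "twist": 0, "gripper": 0}
    - {"translation": [0, 0, 0], "twist": 0, "gripper": 0}
    - {"translation": [0, 0, 0], "twist": 0, "gripper": 0}

```text
clock: 13.88
eef_pos: [468.7, 30.4, 135.3]
tcp_rot: [3.135, -0.009, -0.411]
contact_force: [-6.2, -9.3, 3.3]
opening: 0.151
```

Emit:
arm_command:
  plan:
    - {"translation": [0, 0, 0], "twist": 0, "gripper": 0}
    - {"translation": [0, 0, 0], "twist": 0, "gripper": 0}
    - {"translation": [0, 0, 0], "twist": 0, "gripper": 0}
    - {"translation": [0, 0, 0], "twist": 0, "gripper": 0}
    - {"translation": [0, 0, 0], "twist": 0, "gripper": 0}

```text
clock: 14.3
eef_pos: [468.7, 30.5, 135.4]
tcp_rot: [3.135, -0.009, -0.411]
contact_force: [-1.1, 5.6, -2.9]
opening: 0.14
```

Emit:
arm_command:
  plan:
    - {"translation": [0, 0, 0], "twist": 0, "gripper": 0}
    - {"translation": [0, 0, 0], "twist": 0, "gripper": 0}
    - {"translation": [0, 0, 0], "twist": 0, "gripper": 0}
    - {"translation": [0, 0, 0], "twist": 0, "gripper": 0}
    - {"translation": [0, 0, 0], "twist": 0, "gripper": 0}

```text
clock: 14.72
eef_pos: [468.8, 30.5, 135.4]
tcp_rot: [3.135, -0.009, -0.412]
contact_force: [1.3, 11.5, -10.8]
opening: 0.149
```

Emit:
arm_command:
  plan:
    - {"translation": [0, 0, 0], "twist": 0, "gripper": 0}
    - {"translation": [0, 0, 0], "twist": 0, "gripper": 0}
    - {"translation": [0, 0, 0], "twist": 0, "gripper": 0}
    - {"translation": [0, 0, 0], "twist": 0, "gripper": 0}
    - {"translation": [0, 0, 0], "twist": 0, "gripper": 0}

```text
clock: 15.13
eef_pos: [468.7, 30.5, 135.3]
tcp_rot: [3.135, -0.009, -0.412]
contact_force: [1.7, 5.5, -8.3]
opening: 0.149
```

Emit:
arm_command:
  plan:
    - {"translation": [0, 0, 0], "twist": 0, "gripper": 0}
    - {"translation": [0, 0, 0], "twist": 0, "gripper": 0}
    - {"translation": [0, 0, 0], "twist": 0, "gripper": 0}
    - {"translation": [0, 0, 0], "twist": 0, "gripper": 0}
    - {"translation": [0, 0, 0], "twist": 0, "gripper": 0}

```text
clock: 15.55
eef_pos: [468.7, 30.4, 135.4]
tcp_rot: [3.135, -0.009, -0.412]
contact_force: [-3.7, -9.8, -2.2]
opening: 0.15
```

Emit:
arm_command:
  plan:
    - {"translation": [0, 0, 0], "twist": 0, "gripper": 0}
    - {"translation": [0, 0, 0], "twist": 0, "gripper": 0}
    - {"translation": [0, 0, 0], "twist": 0, "gripper": 0}
    - {"translation": [0, 0, 0], "twist": 0, "gripper": 0}
    - {"translation": [0, 0, 0], "twist": 0, "gripper": 0}

```text
clock: 15.97
eef_pos: [468.7, 30.4, 135.3]
tcp_rot: [3.135, -0.009, -0.412]
contact_force: [-5.6, -16.0, 6.1]
opening: 0.147
```

```bash
python3 rod.py 31.2 33.8 1.035;python3 - <<'E'
from phi import *
s=grab_frame('top');crop(s,180,100,340,240,5,'pics/t8.png')
s=grab_frame('scene');crop(s,200,80,320,240,5,'pics/s8.png')
E
```

```text
t 15.97 case [ -26.  -202.4  135.3] rpy [ 3.135 -0.009 -0.412] F [ -5.6 -16.    6.1] op 0.147 twist 0.0
phi 1.053 r 116.8
1.035 [ 0.09 -0.15  0.27]
```

View pics/t8.png

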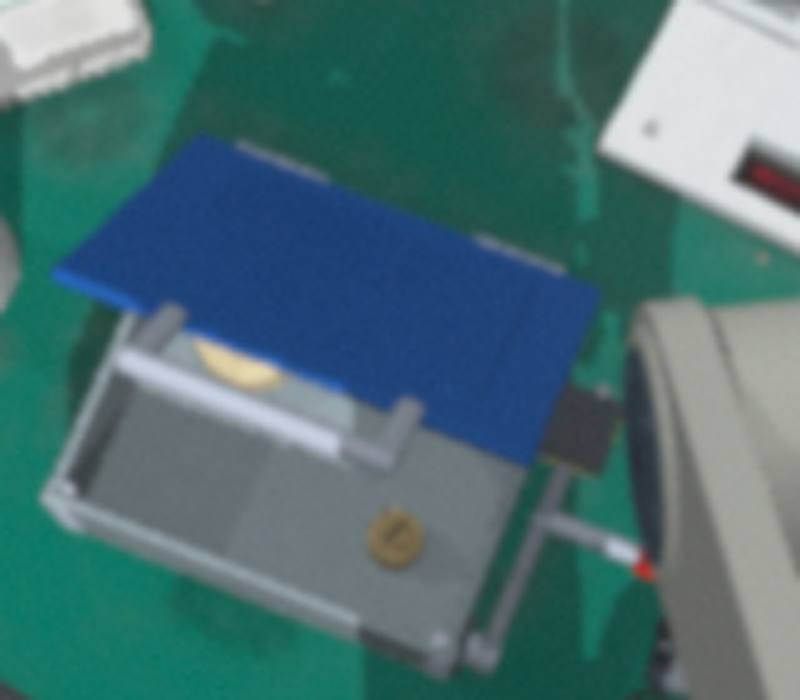

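View pics/s8.png

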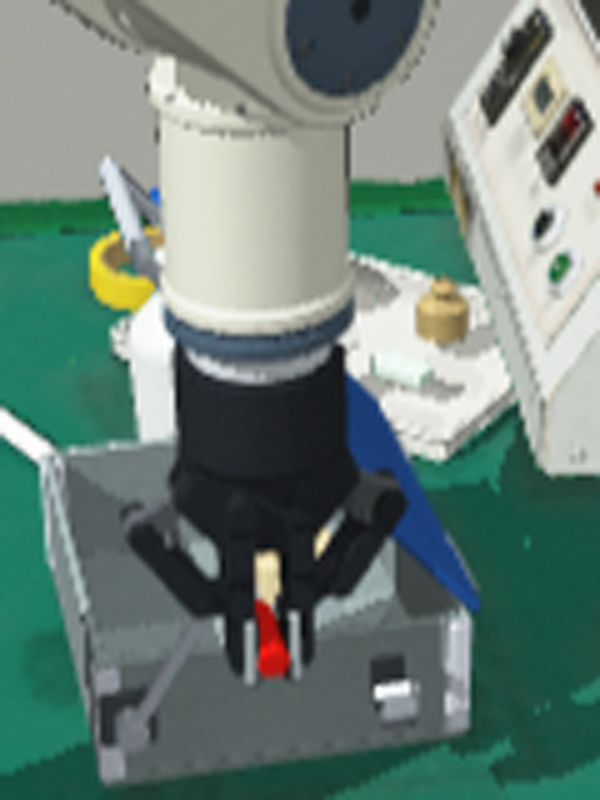

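Lid ≈0.885, ear now coming over the pin. About 2.5 s more.

Emit:
arm_command:
  plan:
    - {"translation": [0, 0, 0], "twist": 0, "gripper": 0}
    - {"translation": [0, 0, 0], "twist": 0, "gripper": 0}
    - {"translation": [0, 0, 0], "twist": 0, "gripper": 0}
    - {"translation": [0, 0, 0], "twist": 0, "gripper": 0}
    - {"translation": [0, 0, 0], "twist": 0, "gripper": 0}

```text
clock: 16.48
eef_pos: [468.7, 30.5, 135.3]
tcp_rot: [3.135, -0.009, -0.412]
contact_force: [1.2, 12.2, -7.7]
opening: 0.146
```

Emit:
arm_command:
  plan:
    - {"translation": [0, 0, 0], "twist": 0, "gripper": 0}
    - {"translation": [0, 0, 0], "twist": 0, "gripper": 0}
    - {"translation": [0, 0, 0], "twist": 0, "gripper": 0}
    - {"translation": [0, 0, 0], "twist": 0, "gripper": 0}
    - {"translation": [0, 0, 0], "twist": 0, "gripper": 0}

```text
clock: 16.9
eef_pos: [468.7, 30.5, 135.4]
tcp_rot: [3.135, -0.009, -0.412]
contact_force: [1.3, 8.1, -9.7]
opening: 0.145
```

Emit:
arm_command:
  plan:
    - {"translation": [0, 0, 0], "twist": 0, "gripper": 0}
    - {"translation": [0, 0, 0], "twist": 0, "gripper": 0}
    - {"translation": [0, 0, 0], "twist": 0, "gripper": 0}
    - {"translation": [0, 0, 0], "twist": 0, "gripper": 0}
    - {"translation": [0, 0, 0], "twist": 0, "gripper": 0}

```text
clock: 17.32
eef_pos: [468.7, 30.5, 135.4]
tcp_rot: [3.135, -0.009, -0.412]
contact_force: [-2.1, -6.7, -3.5]
opening: 0.149
```

Emit:
arm_command:
  plan:
    - {"translation": [0, 0, 0], "twist": 0, "gripper": 0}
    - {"translation": [0, 0, 0], "twist": 0, "gripper": 0}
    - {"translation": [0, 0, 0], "twist": 0, "gripper": 0}
    - {"translation": [0, 0, 0], "twist": 0, "gripper": 0}
    - {"translation": [0, 0, 0], "twist": 0, "gripper": 0}

```text
clock: 17.73
eef_pos: [468.7, 30.4, 135.3]
tcp_rot: [3.135, -0.009, -0.412]
contact_force: [-6.6, -16.0, 4.1]
opening: 0.148
```

Emit:
arm_command:
  plan:
    - {"translation": [0, 0, 0], "twist": 0, "gripper": 0}
    - {"translation": [0, 0, 0], "twist": 0, "gripper": 0}
    - {"translation": [0, 0, 0], "twist": 0, "gripper": 0}
    - {"translation": [0, 0, 0], "twist": 0, "gripper": 0}
    - {"translation": [0, 0, 0], "twist": 0, "gripper": 0}

```text
clock: 18.15
eef_pos: [468.7, 30.5, 135.3]
tcp_rot: [3.135, -0.009, -0.412]
contact_force: [-6.6, -11.3, 5.2]
opening: 0.152
```

Emit:
arm_command:
  plan:
    - {"translation": [0, 0, 0], "twist": 0, "gripper": 0}
    - {"translation": [0, 0, 0], "twist": 0, "gripper": 0}
    - {"translation": [0, 0, 0], "twist": 0, "gripper": 0}
    - {"translation": [0, 0, 0], "twist": 0, "gripper": 0}
    - {"translation": [0, 0, 0], "twist": 0, "gripper": 0}

```text
clock: 18.57
eef_pos: [468.7, 30.5, 135.3]
tcp_rot: [3.135, -0.009, -0.412]
contact_force: [-2.4, 5.4, -1.6]
opening: 0.153
```

Emit:
arm_command:
  plan:
    - {"translation": [0, 0, 0], "twist": 0, "gripper": 0}
    - {"translation": [0, 0, 0], "twist": 0, "gripper": 0}
    - {"translation": [0, 0, 0], "twist": 0, "gripper": 0}
    - {"translation": [0, 0, 0], "twist": 0, "gripper": 0}
    - {"translation": [0, 0, 0], "twist": 0, "gripper": 0}

```text
clock: 18.98
eef_pos: [468.7, 30.5, 135.4]
tcp_rot: [3.135, -0.009, -0.412]
contact_force: [3.3, 11.8, -11.3]
opening: 0.148
```

```bash
python3 rod.py 31.2 33.8 1.035;python3 - <<'E'
from phi import *
s=grab_frame('top');crop(s,180,100,340,240,5,'pics/t9.png')
E
```

```text
t 18.98 case [ -26.  -202.4  135.4] rpy [ 3.135 -0.009 -0.412] F [  3.3  11.8 -11.3] op 0.148 twist 0.0
phi 1.054 r 116.8
1.035 [ 0.09 -0.14  0.27]
```

View pics/t9.png

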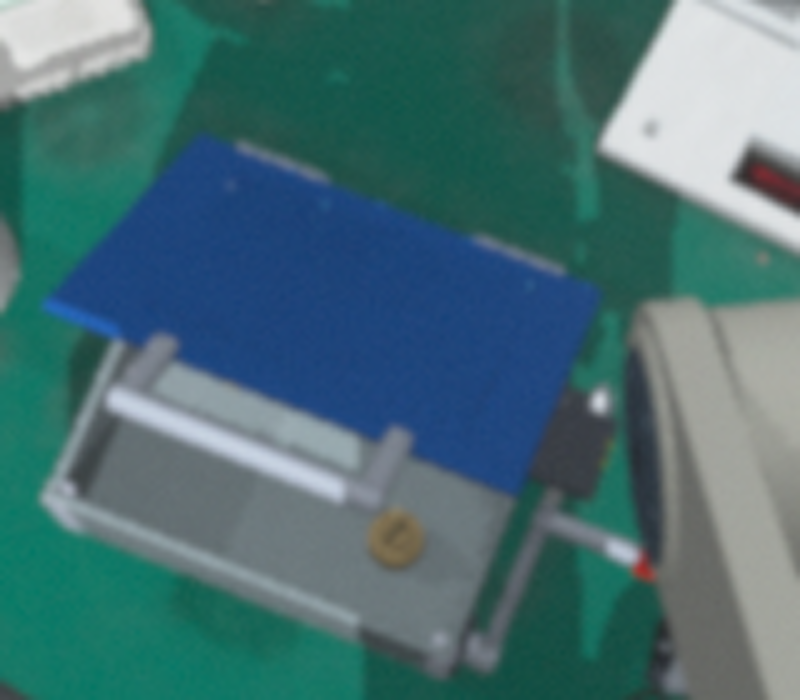

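Lid ≈0.805 (bar ends 115,398 / 375,495), where it should land on the pin. I'll check that it has stopped.

Emit:
arm_command:
  plan:
    - {"translation": [0, 0, 0], "twist": 0, "gripper": 0}
    - {"translation": [0, 0, 0], "twist": 0, "gripper": 0}
    - {"translation": [0, 0, 0], "twist": 0, "gripper": 0}
    - {"translation": [0, 0, 0], "twist": 0, "gripper": 0}
    - {"translation": [0, 0, 0], "twist": 0, "gripper": 0}

```text
clock: 19.45
eef_pos: [468.7, 30.5, 135.4]
tcp_rot: [3.135, -0.009, -0.412]
contact_force: [2.8, 13.5, -11.2]
opening: 0.148
```

Emit:
arm_command:
  plan:
    - {"translation": [0, 0, 0], "twist": 0, "gripper": 0}
    - {"translation": [0, 0, 0], "twist": 0, "gripper": 0}
    - {"translation": [0, 0, 0], "twist": 0, "gripper": 0}
    - {"translation": [0, 0, 0], "twist": 0, "gripper": 0}
    - {"translation": [0, 0, 0], "twist": 0, "gripper": 0}

```text
clock: 19.87
eef_pos: [468.7, 30.4, 135.4]
tcp_rot: [3.135, -0.009, -0.412]
contact_force: [-3.8, -7.2, -3.8]
opening: 0.144
```

```bash
python3 rod.py 31.2 33.8 1.035;python3 - <<'E'
from phi import *
a=grab_frame('top');crop(a,180,100,340,240,5,'pics/t10.png')
o=cv2.imread('pics/t9.png');n=cv2.imread('pics/t10.png')
f=lambda i:i[330:520,60:450].astype(np.float32).mean(2)
print(cv2.phaseCorrelate(f(o),f(n)),np.abs(f(o)-f(n)).mean())
r=lambda i:i[180:460,60:600]
h=lambda i:cv2.countNonZero(cv2.inRange(cv2.cvtColor(i,cv2.COLOR_BGR2HSV),(100,120,40),(130,255,255)))
for k in(7,8,9,10):print(k,h(cv2.imread(f'pics/t{k}.png')))
E
```

```text
t 19.87 case [ -26.  -202.5  135.4] rpy [ 3.135 -0.009 -0.412] F [-3.8 -7.2 -3.8] op 0.144 twist 0.0
phi 1.054 r 116.8
1.035 [ 0.09 -0.15  0.27]
((-0.011051983107108754, -0.010638858856495403), 0.7842786172032357) 0.82224923
7 70784
8 89727
9 103836
10 103842
```

The lid has stopped at about 0.805, which matches the pin seated against the underside (on a rib it would be ≥0.85). Releasing in place.

Emit:
arm_command:
  plan:
    - {"translation": [0, 0, 0], "twist": 0, "gripper": 0.2}
    - {"translation": [0, 0, 0], "twist": 0, "gripper": 0.3}
    - {"translation": [0, 0, 0], "twist": 0, "gripper": 0.4}
    - {"translation": [0, 0, 0], "twist": 0, "gripper": 0.5}
    - {"translation": [0, 0, 0], "twist": 0, "gripper": 0.5}

```text
clock: 20.33
eef_pos: [469.2, 30.7, 135.6]
tcp_rot: [3.136, -0.01, -0.412]
contact_force: [-0.4, -0.6, -0.3]
opening: 0.502
```

```bash
python3 rod.py 31.2 33.8 1.035;python3 - <<'E'
from phi import *
a=grab_frame('top');crop(a,180,100,340,240,5,'pics/t11.png')
s=grab_frame('scene');crop(s,200,80,320,240,5,'pics/s11.png')
h=lambda i:cv2.countNonZero(cv2.inRange(cv2.cvtColor(i,cv2.COLOR_BGR2HSV),(100,120,40),(130,255,255)))
print(h(cv2.imread('pics/t11.png')))
E
```

```text
t 20.33 case [ -25.6 -202.   135.6] rpy [ 3.136 -0.01  -0.412] F [-0.4 -0.6 -0.3] op 0.502 twist 0.0
phi 1.052 r 117.3
1.035 [ 0.05 -0.1   0.29]
104019
```

View pics/s11.png

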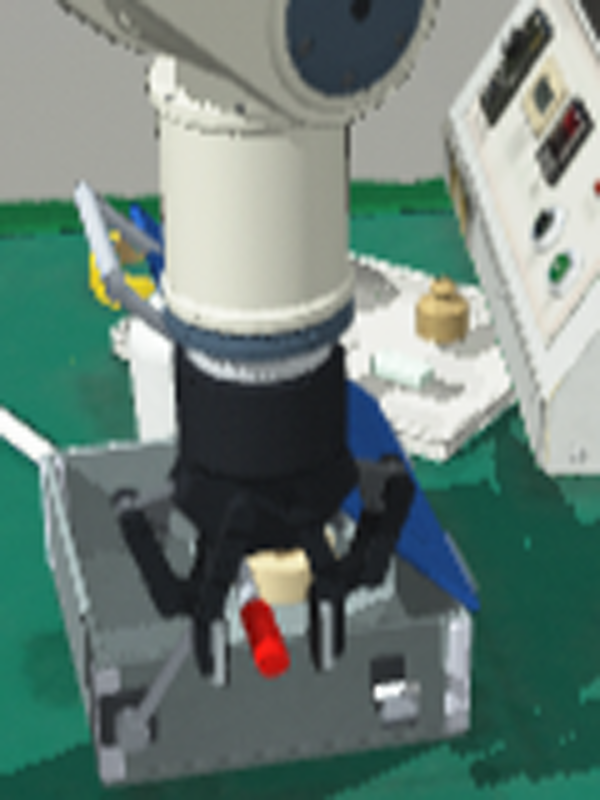

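The grip stays up (red end at crop 272,657), clear of both open fingers, and the lid hasn't moved. Retreating up and outward.

Emit:
arm_command:
  plan:
    - {"translation": [0, 0, -1.5], "twist": 0, "gripper": 0.5}
    - {"translation": [0, 0, -3.5], "twist": 0, "gripper": 0.5}
    - {"translation": [0, 0.5, -6.5], "twist": 0, "gripper": 0.5}
    - {"translation": [0, 2, -9.5], "twist": 0, "gripper": 0.5}
    - {"translation": [0, 5, -12], "twist": 0, "gripper": 0.5}

```text
clock: 20.85
eef_pos: [449.3, -13.2, 257.8]
tcp_rot: [3.137, -0.011, -0.41]
contact_force: [1.2, -1.0, -0.2]
opening: 0.498
```

Emit:
arm_command:
  plan:
    - {"translation": [0, 3.5, 0], "twist": 0, "gripper": 0.5}
    - {"translation": [0, 7, 0], "twist": 0, "gripper": 0.5}
    - {"translation": [0, 10, 0], "twist": 0, "gripper": 0.5}
    - {"translation": [0, 12, 0], "twist": 0, "gripper": 0.5}
    - {"translation": [0, 12, 0], "twist": 0, "gripper": 0.5}

```text
clock: 21.27
eef_pos: [400.2, -125.7, 258.6]
tcp_rot: [3.136, -0.012, -0.412]
contact_force: [-1.5, 0.5, -0.1]
opening: 0.497
```

Emit:
arm_command:
  plan:
    - {"translation": [0, 0, 0], "twist": 0, "gripper": 0.5}
    - {"translation": [0, 0, 0], "twist": 0, "gripper": 0.5}
    - {"translation": [0, 0, 0], "twist": 0, "gripper": 0.5}
    - {"translation": [0, 0, 0], "twist": 0, "gripper": 0.5}
    - {"translation": [0, 0, 0], "twist": 0, "gripper": 0.5}

```text
clock: 21.68
eef_pos: [400.5, -125.1, 258.5]
tcp_rot: [3.136, -0.011, -0.411]
contact_force: [-0.2, 0.2, -0.1]
opening: 0.499
```

```bash
python3 - <<'E'
from phi import *
st()
a=grab_frame('top');crop(a,180,100,340,240,5,'pics/t12.png')
s=grab_frame('scene');crop(s,200,80,320,240,5,'pics/s12.png');cv2.imwrite('pics/s12f.png',s)
h=lambda i:cv2.countNonZero(cv2.inRange(cv2.cvtColor(i,cv2.COLOR_BGR2HSV),(100,120,40),(130,255,255)))
print(h(cv2.imread('pics/t12.png')))
g=lambda q:np.round(((q[0]-200+.4)*5,(q[1]-80+.4)*5))
for p in(1.0,1.035,1.06,1.08):print(p,g(rodpix(p,115,-217)),g(rodpix(p,159.5,-126)))
E
```

```text
t 21.68 case [ -26.2 -372.3  258.5] rpy [ 3.136 -0.011 -0.411] F [-0.2  0.2 -0.1] op 0.499 twist 0.001
104025
1.0 [281. 671.] [289. 495.]
1.035 [274. 668.] [279. 491.]
1.06 [269. 666.] [272. 488.]
1.08 [264. 665.] [267. 486.]
```

View pics/s12.png

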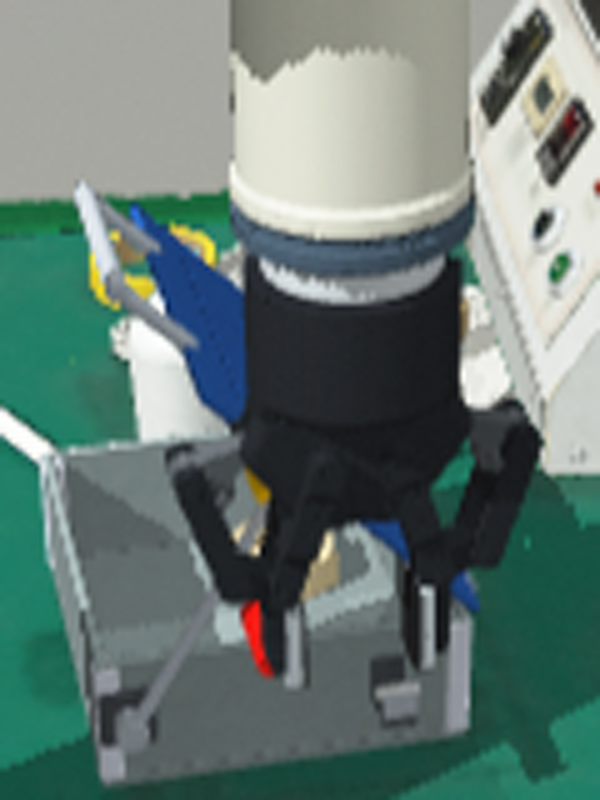

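View pics/t12.png

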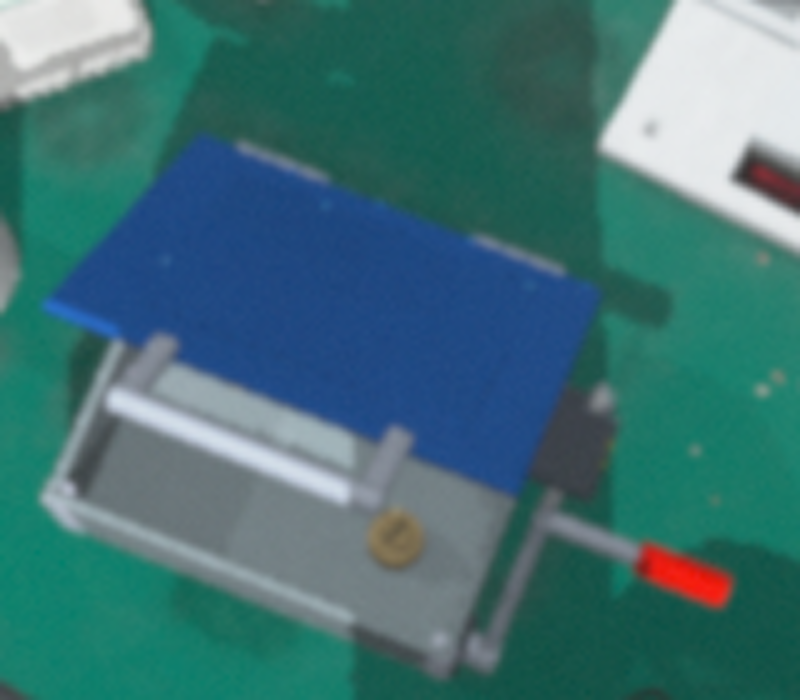

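The lid rests on the rod, unchanged in the top view. The gripper still hides the tip from the scene camera, so I move aside for a clear look.

Emit:
arm_command:
  plan:
    - {"translation": [0, 3, -2], "twist": 0, "gripper": 0.5}
    - {"translation": [0, 6, -4], "twist": 0, "gripper": 0.5}
    - {"translation": [0, 9, -6], "twist": 0, "gripper": 0.5}
    - {"translation": [0, 12, -8], "twist": 0, "gripper": 0.5}
    - {"translation": [0, 15, -8], "twist": 0, "gripper": 0.5}

```text
clock: 22.2
eef_pos: [340.7, -263.9, 343.3]
tcp_rot: [3.134, -0.017, -0.41]
contact_force: [1.8, -0.7, 0.3]
opening: 0.501
```

Emit:
arm_command:
  plan:
    - {"translation": [3, 1, -2], "twist": 0, "gripper": 0.5}
    - {"translation": [6, 2, -4], "twist": 0, "gripper": 0.5}
    - {"translation": [9, 3, -4], "twist": 0, "gripper": 0.5}
    - {"translation": [11, 4, -4], "twist": 0, "gripper": 0.5}
    - {"translation": [11, 4, -4], "twist": 0, "gripper": 0.5}

```text
clock: 22.62
eef_pos: [427.6, -346.3, 385.0]
tcp_rot: [3.134, -0.018, -0.41]
contact_force: [-0.6, 0.6, -1.3]
opening: 0.502
```

```bash
python3 - <<'E'
from phi import *
st()
s=grab_frame('scene');crop(s,200,110,320,230,5,'pics/s13.png');cv2.imwrite('pics/s13f.png',s)
E
```

```text
t 22.62 case [  87.2 -564.1  385. ] rpy [ 3.134 -0.018 -0.41 ] F [-0.6  0.6 -1.3] op 0.502 twist 0.002
```

View pics/s13.png

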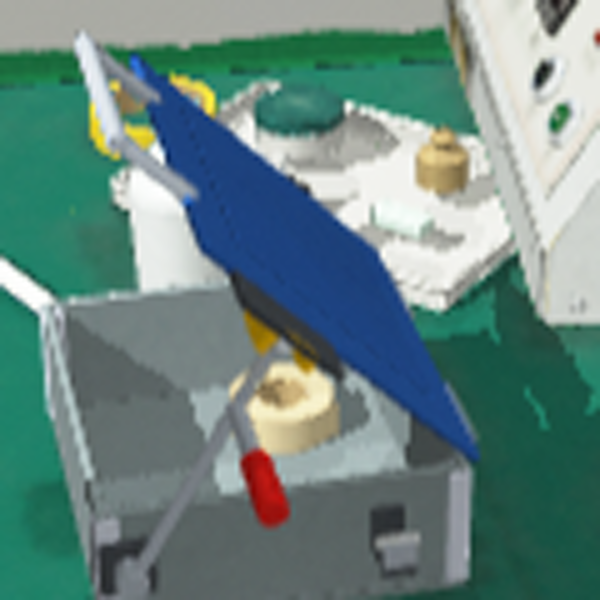

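View pics/s13f.png

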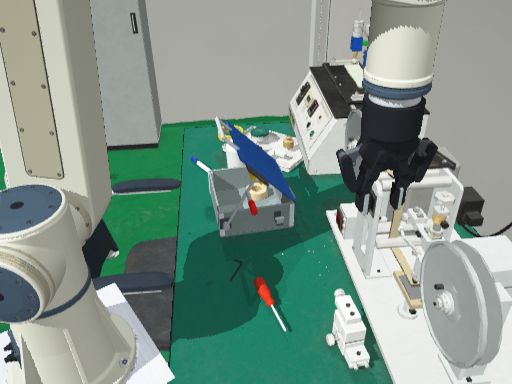

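The pin (crop 275,345) sits between the two yellow ribs (260,330 and 305,355). Pen, screwdriver, hex key and bottle are unmoved. I'll pull the gripper clear of the machine on the right, let it settle, confirm the lid is still and sign off.

Emit:
arm_command:
  plan:
    - {"translation": [-2, -2, -1], "twist": 0, "gripper": 0.5}
    - {"translation": [-4, -4, -2], "twist": 0, "gripper": 0.5}
    - {"translation": [-6, -6, -2], "twist": 0, "gripper": 0.5}
    - {"translation": [-6, -6, -2], "twist": 0, "gripper": 0.5}
    - {"translation": [-6, -6, -2], "twist": 0, "gripper": 0.5}

```text
clock: 23.08
eef_pos: [394.0, -264.0, 403.6]
tcp_rot: [3.135, -0.017, -0.408]
contact_force: [0.2, 0.3, 0.0]
opening: 0.501
```

Emit:
arm_command:
  plan:
    - {"translation": [0, 0, 0], "twist": 0, "gripper": 0.5}
    - {"translation": [0, 0, 0], "twist": 0, "gripper": 0.5}
    - {"translation": [0, 0, 0], "twist": 0, "gripper": 0.5}
    - {"translation": [0, 0, 0], "twist": 0, "gripper": 0.5}
    - {"translation": [0, 0, 0], "twist": 0, "gripper": 0.5}

```text
clock: 23.5
eef_pos: [394.1, -264.4, 403.3]
tcp_rot: [3.135, -0.016, -0.409]
contact_force: [-0.6, -0.1, -0.3]
opening: 0.498
```

```bash
python3 - <<'E'
from phi import *
st()
a=grab_frame('top');crop(a,180,100,340,240,5,'pics/t14.png')
h=lambda i:cv2.countNonZero(cv2.inRange(cv2.cvtColor(i,cv2.COLOR_BGR2HSV),(100,120,40),(130,255,255)))
n=h(cv2.imread('pics/t14.png'));print(n)
if abs(n-104025)<400: print(job.sign_off())
E
```

```text
t 23.5 case [  23.7 -502.5  403.3] rpy [ 3.135 -0.016 -0.409] F [-0.6 -0.1 -0.3] op 0.498 twist 0.003
104022
the job is handed in; nothing more can be done
None
```

The lid is propped on the rod, and I handed the job in at about 23.5 s. I raised the lid by its bar to about 1.12 rad and let go. Then I swung the rod out of its clip and held it at about 1.04 rad until the lid sank onto the pin. After that I opened the gripper and backed away.

- **Lid:** it rests at about 0.805 rad by the camera. The visible blue area was the same over the last 3.6 s or so (104019, 104025, 104022 px), so it was still.
- **Pin:** the scene picture shows it between the two yellow ribs. The lid's angle fits the pin lying against the underside, not caught on a rib.
- **Surroundings:** by eye, the tape roll, weight, bottle, pen, screwdriver and hex key had not moved. The arm was in free air with contact force of about 0.

The grip slipped about 5 mm in the fingers as the rod left the clip, so the arm's own position put the rod angle slightly off. The pictures showed the true angle, and I corrected for it.

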